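# Turn the round-bottomed clip cup over and stand it in its ring

### The job

The white eight-sided clip cup with the round bottom has been left upside down on the desk: put it back in its wire ring stand, round end down in the ring, mouth up and upright. Turn it over in two goes: first lay it on its side on the cork pad and let go of it there, then take it again and stand it in the ring. Never let it drop or topple, and leave the other things on the desk where they are.

Things in the scene. Friction and masses are not known exactly. Their poses are not given: they have to be found in the camera images.
- cup_center (a point): White ceramic clip cup, 80 mm long: eight flat sides (50 mm across flats, 54 across corners) for the 55 mm next to its open mouth, then a half ball of 25 mm radius. About 0.2 kg. Point: on its axis, 40 mm from either end. z: along the cup, from mouth to round end (up at the start: it stands mouth down on the desk). x: square to a flat side; flats face every 45 degrees round z.
- cup_ball (a point): Centre of the half ball at the clip cup's round end: on the cup's axis, 15 mm from cup_center towards the round end, 25 mm from its tip. Axes as cup_center. Laid down, the cup rests on a flat side and does not roll.
- stand_ring (a point): Ring stand, fixed: ring of 8 mm round steel bar, mean radius 24 mm (40 mm clear inside), top 38 mm above the desk, on three legs and a dark base 90 mm across. Point: centre of the ring, 34 mm above the desk; z up. With the cup seated, cup_ball is 17 mm straight above this point. Only friction keeps the seated cup at the angle at which it is let go.
- pad_center (a point): The cork desk pad, fixed flat on the desk, 160 mm (x) by 200 mm (y), 3 mm thick. The point is the centre of its top face; x and y axes along its sides, z up.
- tape: Clear roll of tape lying flat, 72 mm across, 19 mm high. Bystander; origin at the centre of its underside.
- calculator: Desk calculator, 150 x 105 x 21 mm. Bystander; origin at the centre of its underside.
- phone: Black smartphone lying flat, 150 x 72 x 9 mm. Bystander; origin at the centre of its underside.
- remote: Black remote control lying flat, 175 x 44 x 20 mm. Bystander; origin at the centre of its underside.
- eraser: Small white eraser in a card sleeve, 55 x 22 x 13 mm, lying flat. Bystander; origin at the centre of its underside.
- stapler: Dark stapler, 130 x 36 x 45 mm. Bystander; origin at the centre of its underside.
- mug: White mug with a handle, 80 mm across, 92 mm high, standing upright. Bystander; origin at the centre of its underside.
- tumbler: Plain round white tumbler with a flat end, upside down, 70 mm across at the desk, 88 mm high; not the clip cup. Bystander; origin at the centre of its underside.
Mind the look-alikes: they are no part of the job. Leave any blue, orange or purple look-alike of the part that bears stand_ring alone.

How it is judged:
By the outcome, as a careful person would: the job done as asked, in the order asked, and still so for the second after the job is handed in, with the robot touching nothing.
It also fails if it takes over 64 s, if anything falls off the work surface, if the arm or the gripper's body presses on something with over 40 N, if the wrist force passes 120 N, or if a joint passes its speed limit or range.

### The arm

A 6-joint arm with a two-finger parallel gripper is mounted at the origin on the work surface. World frame = base frame: x ahead of the robot, y to its left, z up, the work surface at z = 0. Lengths are in m, angles in rad, forces in N, time in s.
With the tool pointing down it reaches from about 0.3 to 0.95 m from the base axis. Payload 3.1 kg.
Tool frame: the origin (TCP) lies at the very end of the fingers, on their centre line; the grasp point (between the pads) lies bot.grasp_offset behind it (bot.grasp_offset is the distance from the TCP to the grasp point, in m); y points along the fingers, z is the direction in which the jaws open and shut, and the axes are right-handed (so a half turn about y gives the same grasp; the last joint's range is limited). The gripper opens to 85 mm and grips with 20 to 120 N. Pads are 22 mm wide; open, the fingers measure 114 mm over their backs; the gripper's body (76 mm by 85 mm) begins 54 mm behind the grasp point. The pads swing forward as they close: fully open they stand 13 mm farther back than shut.
Start: joints at [1.207, 0.308, 1.634, -0, 1.2, -0.07], TCP at [0.181, 0.598, 0.231] pointing down, gripper open.
Joint ranges: [-3.06, 3.06], [-0.79, 1.96], [0.05, 2.63], [-1.19, 4.34], [0.05, 2.64], [-2.94, 2.94]. Speed limits (rad/s): [2.79, 2.79, 3.14, 3.14, 3.14, 3.14].

### API

Orientations are given as a unit quaternion [x, y, z, w].
In Python, from plant import bot, viewer gives the robot as it stands.
- The arm moves only by the tool servo_tool, never from a script. Its argument "motion" is a list of rows, each an object of numbers: "tx", "ty", "tz": the shift along the world's x, y, z in mm; "rx", "ry", "rz": the turn, a rotation vector about the world's x, y, z in degrees; "grip": the gripper command: -1 is fully open, 1 is shut, values between are in proportion. A call has 1 to 20 rows; each row shifts and turns the commanded pose from where the row before left it; what a row does not reach is not made up. A row lasts 1/10 s, in which the tool goes at most 50 mm and 8.59 degrees, less where a joint would pass 70% of its speed; a pose out of reach is approached as far as the arm can. A call is refused whole if a number of a shift passes 50 or a number of a turn 8.59, either way. A call with a gripper value outside its range is refused whole. The fingers move at their own pace and stop on an object; "force" is the grip in N (left out, the last holds). Time passes only in rows, so rows that do not move let the fingers close. It gives the time, the measured TCP pose, the force and the opening at its end, in the units of the state.
- bot.get_obs(): the state, without advancing time (a new reading comes with each control period).
- viewer.get_image(name): name is "scene" or "top" or "wrist"; returns the picture (400x640x3 uint8, blue, green, red); there is no depth.
- viewer.camera_info(name): a dict with "vertical_fov" (degrees; the focal length in pixels is half the picture's height over the tangent of half this angle, whatever the lens; pixels are square), "cx", "cy" (the principal point, pixels), "dist" ([k1, k2, p1, p2, k3] as OpenCV has them; the pictures are not rectified), "eye" and "orientation" of the camera in the world. Camera axes: x right, y up, looking along -z (the intrinsics and any distortion apply to the point x, -y, -z); pixel columns grow to the right and rows downward; lengths in m; the calibration is good to about 2 mm. A picture is of the moment at which its call begins: read the wrist's pose just before it. camera_info takes no time and is no camera call; for the wrist camera it gives the pose at the moment of the call.
- bot.sign_off(): hands the job in, once; it reports no verdict.
The state is a dict: "time": time; "joint_pos": joint angles; "joint_vel": joint speeds; "tau": joint torques, N m; "eef_pos": TCP position; "tcp_rot": TCP orientation; "force": force on the tool from outside, world axes, zero at the start; "torque": the same for the moment, N m; "grip_width": opening from 0.0 (shut) to 1.0 (fully open).
Only numpy, scipy, OpenCV 4.12 (cv2) and the standard library are available. Lean on these libraries where they do the work, as an engineer would, in place of code of your own. Each camera call takes 0.05 s, during which the arm holds its last target.

## Working session

There is one attempt and no reset: what is moved stays moved. The work goes in short steps, Python scripts to look and compute and a tool call to move; the robot and the scene stay as the last step left them, time stands still between calls to the robot, and variables do not carry over. Pictures are saved under pics/ and viewed, and the job is handed in when it is done.

Besides the shell and the picture viewer there is one more tool, called after "Request:" by a JSON object that holds its "op" and its "data". servo_tool: Moves the arm, as the interface text tells. Its arguments: {"type":"object","properties":{"motion":{"type":"array","items":{"type":"object","properties":{"tx":{"type":"number"},"ty":{"type":"number"},"tz":{"type":"number"},"rx":{"type":"number"},"ry":{"type":"number"},"rz":{"type":"number"},"grip":{"type":"number"}}}},"force":{"type":"number"}},"required":["motion"]}

```bash
ls; mkdir -p pics
python3 - <<'E'
from plant import bot, viewer
import cv2
print(bot.get_obs(), bot.grasp_offset)
for n in ("scene","top","wrist"):
    print(n, viewer.camera_info(n)); cv2.imwrite(f"pics/{n}0.png", viewer.get_image(n))
E
```

```text
pics
{'time': 0.0, 'joint_pos': array([ 1.20728668e+00,  3.09000773e-01,  1.63519755e+00,  2.85325507e-05,
        1.19970145e+00, -6.97183655e-02]), 'joint_vel': array([-0.0005281 ,  0.00184984,  0.00037811, -0.0011091 ,  0.00079744,
       -0.00034978]), 'tau': array([-3.49123839e-04, -4.15276229e+01, -2.76656896e+01, -1.49921552e-04,
        1.03787065e-02, -1.03498539e-05]), 'eef_pos': array([0.18072392, 0.59743743, 0.23004448]), 'tcp_rot': array([ 0.70028501, -0.1036858 ,  0.10331682, -0.69869579]), 'force': array([-0.19604599, -0.800856  ,  0.10631688]), 'torque': array([-0.01131742, -0.01559618, -0.07124536]), 'grip_width': 0.9962671938473849} 0.0187
scene {'vertical_fov': 50.44918658970072, 'cx': 322.9519271310256, 'cy': 201.74904413218061, 'dist': array([-0.02723518,  0.        ,  0.        ,  0.        ,  0.        ]), 'eye': array([ 1.22283716, -0.00450458,  1.0088989 ]), 'orientation': array([0.23791324, 0.19207399, 0.59759777, 0.74120292])}
top {'vertical_fov': 53.996066950867025, 'cx': 318.2560022763284, 'cy': 192.75734553600293, 'dist': array([-0.06679308,  0.        ,  0.        ,  0.        ,  0.        ]), 'eye': array([0.38498195, 0.12996983, 1.1457577 ]), 'orientation': array([ 0.05955781, -0.05713225, -0.70160256,  0.70777301])}
wrist {'vertical_fov': 66.87845166861254, 'cx': 317.56826895397467, 'cy': 193.85536041688584, 'dist': array([-0.0468373,  0.       ,  0.       ,  0.       ,  0.       ]), 'eye': array([0.11208959, 0.61788645, 0.37337463]), 'orientation': array([-0.11532489, -0.08383727,  0.59001665,  0.79470235])}
```

View pics/scene0.png

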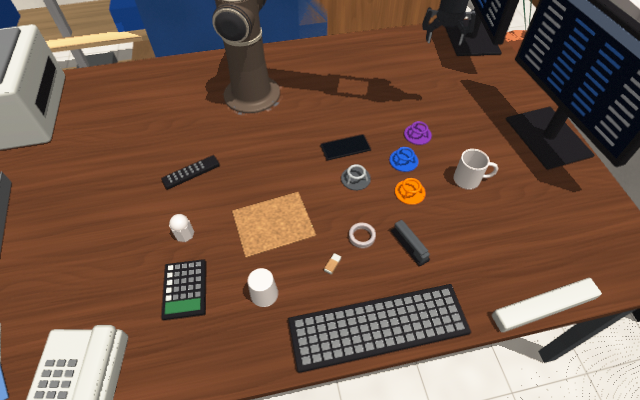

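View pics/top0.png

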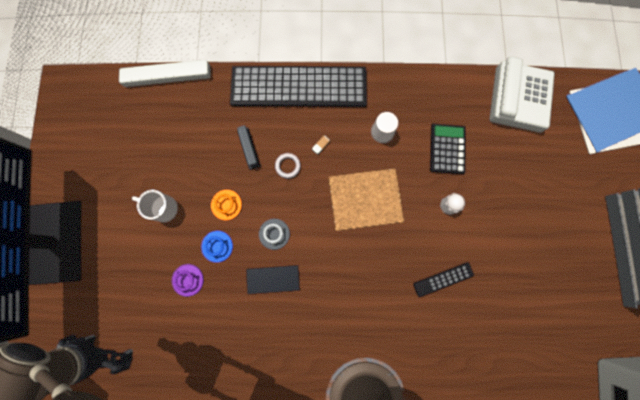

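View pics/wrist0.png

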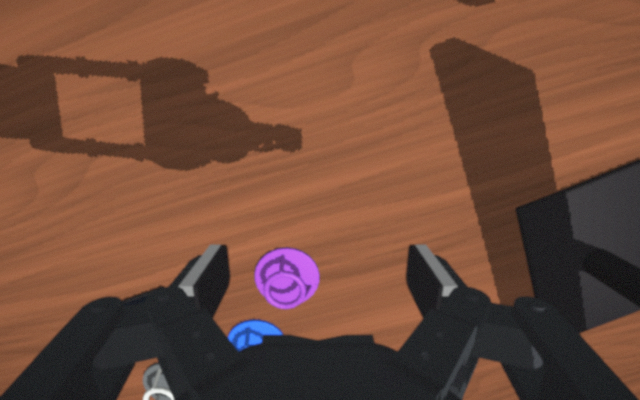

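White candidates: A is scene (181,228) / top (453,204), and B is scene (262,287) / top (385,127). A is small with a domed end, so it fits the cup. B looks flat-ended, like the tumbler. For the stand, the steel ring on a dark base is at scene (356,176) / top (274,234), and the coloured ones are look-alikes. I'll confirm with enlarged crops.

```bash
cat > h.py <<'E'
import numpy as np, cv2
from plant import bot, viewer
from scipy.spatial.transform import Rotation as R
def K(ci):
    f=200/np.tan(np.radians(ci["vertical_fov"])/2)
    return np.array([[f,0,ci["cx"]],[0,f,ci["cy"]],[0,0,1]])
def rays(ci,px):
    u=cv2.undistortPoints(np.array(px,float).reshape(-1,1,2),K(ci),np.array(ci["dist"])).reshape(-1,2)
    d=np.c_[u[:,0],-u[:,1],-np.ones(len(u))]
    return R.from_quat(ci["orientation"]).apply(d)
def onz(ci,px,z):
    d=rays(ci,px); e=np.array(ci["eye"])
    return e+d*((z-e[2])/d[:,2])[:,None]
def proj(ci,P):
    p=R.from_quat(ci["orientation"]).inv().apply(np.atleast_2d(P)-ci["eye"])
    q=np.c_[p[:,0],-p[:,1],-p[:,2]]
    return cv2.projectPoints(q,np.zeros(3),np.zeros(3),K(ci),np.array(ci["dist"]))[0].reshape(-1,2)
def tri(c1,p1,c2,p2):
    d1=rays(c1,[p1])[0];d2=rays(c2,[p2])[0];e1=np.array(c1["eye"]);e2=np.array(c2["eye"])
    A=np.c_[d1,-d2]; s=np.linalg.lstsq(A,e2-e1,rcond=None)[0]
    a=e1+s[0]*d1;b=e2+s[1]*d2
    return (a+b)/2,np.linalg.norm(a-b)
E
python3 - <<'E'
from h import *
s=cv2.imread("pics/scene0.png");t=cv2.imread("pics/top0.png")
def c(im,x,y,r=32): return cv2.resize(im[y-r:y+r,x-r:x+r],(260,260),interpolation=cv2.INTER_CUBIC)
cv2.imwrite("pics/crop0.png",np.vstack([np.hstack([c(s,181,228),c(s,262,287),c(s,356,176)]),np.hstack([c(t,453,204),c(t,385,127),c(t,274,234)])]))
cs,ct=[viewer.camera_info(n) for n in("scene","top")]
print(tri(cs,(181,228),ct,(453,204)),onz(ct,[(453,204),(385,127),(365,200)],.003))
# pad corners
def pad(im,ci):
    h=cv2.cvtColor(im,cv2.COLOR_BGR2HSV); m=cv2.inRange(h,(8,80,120),(25,220,255))
    n,l,st,ce=cv2.connectedComponentsWithStats(cv2.morphologyEx(m,cv2.MORPH_OPEN,np.ones((5,5))))
    for i in range(1,n):
        if st[i,4]>2000: print(st[i],ce[i])
    return l,st,ce
for im,ci in((s,cs),(t,ct)):pad(im,ci)
E
```

```text
(array([ 0.54141474, -0.25373448,  0.03027164]), np.float64(0.0018724954514688823)) [[ 0.54518231 -0.26412444  0.003     ]
 [ 0.78032955 -0.06675005  0.003     ]
 [ 0.55505527 -0.00304513  0.003     ]]
[  19    0  128   52 3474] [80.46632124 26.35405872]
[ 186  192  131   65 4326] [262.67036523 222.49144706]
[ 114  357  179   43 2407] [193.7465725  382.92272538]
[ 328  168   77   63 3954] [365.44764795 198.8861912 ]
```

View pics/crop0.png

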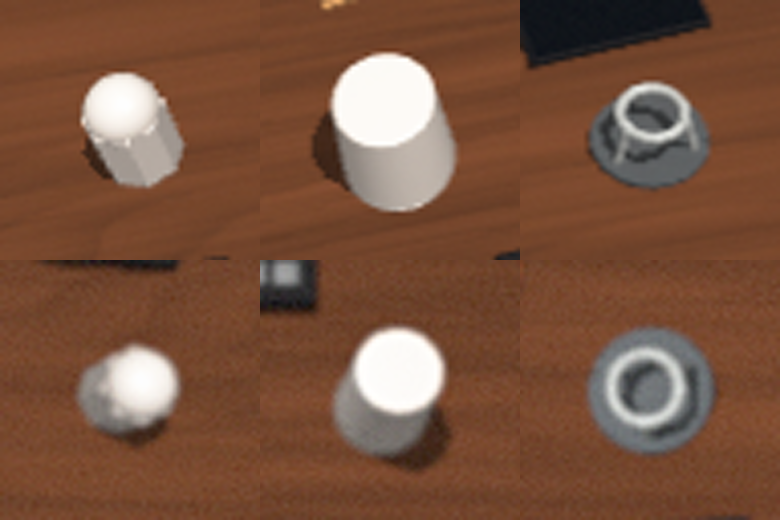

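The crops settle it. A has a dome and flat facets, so it is the cup. B has a flat end and is the tumbler. The stand is the steel ring on a grey base. Next I'll measure positions.

Run:
```python
from h import *
s=cv2.imread("pics/scene0.png");t=cv2.imread("pics/top0.png")
cs,ct=[viewer.camera_info(n) for n in("scene","top")]
print("ball",tri(cs,(178.6,223.1),ct,(456.2,201.5)),onz(cs,[(178.6,223.1)],.055),onz(ct,[(456.2,201.5)],.055))
print("ring",tri(cs,(356.3,171.3),ct,(273.3,233.5)),onz(cs,[(356.3,171.3)],.034),onz(ct,[(273.3,233.5)],.034))
for im,ci,i0 in((s,cs,(262,222)),(t,ct,(365,199))):
    h=cv2.cvtColor(im,cv2.COLOR_BGR2HSV); m=cv2.morphologyEx(cv2.inRange(h,(8,80,120),(25,220,255)),cv2.MORPH_CLOSE,np.ones((5,5)))
    n,l=cv2.connectedComponents(m); c=cv2.findContours((l==l[i0[1],i0[0]]).astype(np.uint8),0,2)[0][0]
    P=onz(ci,c.reshape(-1,2),.003)
    r=cv2.minAreaRect((P[:,:2]*1000).astype(np.float32)); print("pad",r)
h=cv2.cvtColor(s,cv2.COLOR_BGR2HSV)
```

```text
ball (array([ 0.54452456, -0.25272637,  0.05940227]), np.float64(0.0027117377171151976)) [[ 0.54182871 -0.25248077  0.055     ]] [[ 0.54509509 -0.25571339  0.055     ]]
ring (array([0.45271459, 0.26216812, 0.03442157]), np.float64(0.003058804292490635)) [[0.45250603 0.26382894 0.034     ]] [[0.45245208 0.26070321 0.034     ]]
pad ((592.2098388671875, 145.2305908203125), (410.5216064453125, 1797.0618896484375), 0.11351465433835983)
pad ((591.5247802734375, 149.737060546875), (1783.783935546875, 408.7638244628906), 89.9931869506836)
```

Run:
```python
from h import *
cs,ct=[viewer.camera_info(n) for n in("scene","top")]
for ci,c in((cs,[(233,211),(297,194),(315,235),(245,255)]),(ct,[(329,178),(396,169),(403,221),(336,230)])):
    P=onz(ci,c,.003); print(P.mean(0),P[:,:2].round(3).tolist(), cv2.minAreaRect((P[:,:2]*1000).astype(np.float32)))
o=bot.get_obs(); print(R.from_quat(o["tcp_rot"]).as_matrix().round(3))
ci=viewer.camera_info("wrist");M=R.from_quat(o["tcp_rot"]).as_matrix()
print("cam in tool",M.T@(np.array(ci["eye"])-o["eef_pos"]), (M.T@R.from_quat(ci["orientation"]).as_matrix()).round(2), np.degrees(np.arctan2(-.254,.544)))
```

```text
[ 0.56025405 -0.00591363  0.003     ] [[0.496, -0.112], [0.475, 0.079], [0.624, 0.102], [0.646, -0.093]] ((560.1126708984375, -4.613319396972656), (151.10845947265625, 198.85498046875), 6.250765323638916)
[ 0.5574287 -0.0063221  0.003    ] [[0.62, 0.103], [0.649, -0.097], [0.494, -0.114], [0.466, 0.082]] ((557.8174438476562, -7.358161926269531), (156.41506958007812, 202.9887237548828), 8.041696548461914)
[[ 0.957 -0.001  0.29 ]
 [-0.29  -0.002  0.957]
 [-0.    -1.    -0.002]]
cam in tool [-0.07162193 -0.14321469 -0.00068568] [[ 0.   -0.96 -0.28]
 [ 0.    0.28 -0.96]
 [ 1.   -0.    0.  ]] -25.028424123851597
```

Pad centre is about (0.559, -0.006) with a yaw of about 7°. Ring is about (0.4525, 0.262) and ball about (0.543, -0.254). The tool x azimuth is already close to the radial direction I need at the cup, so I'll move near the cup for a wrist look.

Request:
{"op": "servo_tool", "data": {"motion": [{"tx":10,"ty":-22,"rz":-0.4},{"tx":20,"ty":-43,"rz":-0.4},{"tx":21,"ty":-45,"rz":-0.4},{"tx":21,"ty":-45,"rz":-0.4},{"tx":21,"ty":-45,"rz":-0.4},{"tx":21,"ty":-45,"rz":-0.4},{"tx":21,"ty":-45,"rz":-0.4},{"tx":21,"ty":-45,"rz":-0.4},{"tx":21,"ty":-45,"rz":-0.4},{"tx":21,"ty":-45,"rz":-0.4},{"tx":21,"ty":-45,"rz":-0.4},{"tx":21,"ty":-45,"rz":-0.4},{"tx":21,"ty":-45,"rz":-0.4},{"tx":21,"ty":-45,"rz":-0.4},{"tx":21,"ty":-45,"rz":-0.4},{"tx":21,"ty":-45,"rz":-0.4},{"tx":21,"ty":-45,"rz":-0.4},{"tx":21,"ty":-45,"rz":-0.4},{"tx":21,"ty":-45,"rz":-0.4},{"tx":21,"ty":-45,"rz":-0.4}]}}

```text
$.motion[0]: bad value
```

Request:
{"op": "servo_tool", "data": {"motion": [{"tx":15,"ty":-30,"tz":-15},{"tx":5,"ty":-15,"tz":-15},{"tz":-10},{},{}]}}

```text
$.motion[0]: bad value
```

Run:
```python
from h import *
o=bot.get_obs(); ci=viewer.camera_info("wrist"); im=viewer.get_image("wrist"); cv2.imwrite("pics/w1.png",im)
print(o["time"],o["eef_pos"],o["joint_pos"].round(3),R.from_quat(o["tcp_rot"]).as_matrix().round(3).tolist())
print(proj(ci,[[.543,-.254,.055]]))
import pickle; pickle.dump(ci,open("ci1.pkl","wb"))
```

```text
0.15 [0.18077133 0.59762505 0.23029845] [ 1.207  0.309  1.635  0.     1.2   -0.07 ] [[0.957, -0.001, 0.29], [-0.29, -0.002, 0.957], [-0.0, -1.0, -0.002]]
[[-49.6480257  477.49265254]]
```

View pics/w1.png

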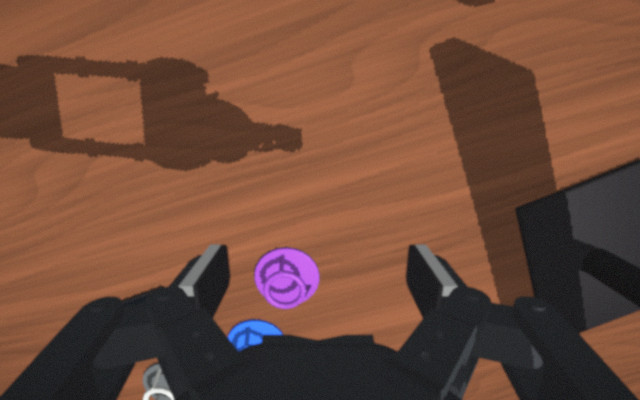

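The calls were refused, probably because every key has to be present. I'll retry with full rows.

Request:
{"op": "servo_tool", "data": {"motion": [{"tx":10,"ty":-22,"tz":0,"rx":0,"ry":0,"rz":-0.4,"grip":-1},{"tx":20,"ty":-43,"tz":0,"rx":0,"ry":0,"rz":-0.4,"grip":-1},{"tx":21,"ty":-45,"tz":0,"rx":0,"ry":0,"rz":-0.4,"grip":-1},{"tx":21,"ty":-45,"tz":0,"rx":0,"ry":0,"rz":-0.4,"grip":-1},{"tx":21,"ty":-45,"tz":0,"rx":0,"ry":0,"rz":-0.4,"grip":-1},{"tx":21,"ty":-45,"tz":0,"rx":0,"ry":0,"rz":-0.4,"grip":-1},{"tx":21,"ty":-45,"tz":0,"rx":0,"ry":0,"rz":-0.4,"grip":-1},{"tx":21,"ty":-45,"tz":0,"rx":0,"ry":0,"rz":-0.4,"grip":-1},{"tx":21,"ty":-45,"tz":0,"rx":0,"ry":0,"rz":-0.4,"grip":-1},{"tx":21,"ty":-45,"tz":0,"rx":0,"ry":0,"rz":-0.4,"grip":-1}]}}

```text
time: 1.2
eef_pos: [0.3794, 0.1714, 0.2315]
tcp_rot: [-0.695, 0.128, -0.128, 0.696]
force: [1.1, 0.9, -0.4]
grip_width: 1.002
```

Request:
{"op": "servo_tool", "data": {"motion": [{"tx":22,"ty":-45,"tz":0,"rx":0,"ry":0,"rz":-0.4,"grip":-1},{"tx":22,"ty":-45,"tz":0,"rx":0,"ry":0,"rz":-0.4,"grip":-1},{"tx":22,"ty":-45,"tz":0,"rx":0,"ry":0,"rz":-0.4,"grip":-1},{"tx":22,"ty":-45,"tz":0,"rx":0,"ry":0,"rz":-0.4,"grip":-1},{"tx":22,"ty":-45,"tz":-5,"rx":0,"ry":0,"rz":-0.4,"grip":-1},{"tx":22,"ty":-45,"tz":-5,"rx":0,"ry":0,"rz":-0.4,"grip":-1},{"tx":22,"ty":-45,"tz":-5,"rx":0,"ry":0,"rz":-0.4,"grip":-1},{"tx":22,"ty":-45,"tz":-5,"rx":0,"ry":0,"rz":-0.4,"grip":-1},{"tx":22,"ty":-45,"tz":-10,"rx":0,"ry":0,"rz":-0.4,"grip":-1},{"tx":15,"ty":-30,"tz":-10,"rx":0,"ry":0,"rz":-0.4,"grip":-1},{"tx":5,"ty":-15,"tz":0,"rx":0,"ry":0,"rz":0,"grip":-1},{"tx":0,"ty":0,"tz":0,"rx":0,"ry":0,"rz":0,"grip":-1}]}}

```text
time: 2.4
eef_pos: [0.5957, -0.2759, 0.1909]
tcp_rot: [-0.69, 0.153, -0.152, 0.69]
force: [-0.0, 0.6, 0.1]
grip_width: 0.996
```

```bash
cat > look.py <<'E'
from h import *
import sys,pickle
n=sys.argv[1]
o=bot.get_obs(); ci=viewer.camera_info("wrist"); im=viewer.get_image("wrist"); cv2.imwrite(f"pics/{n}.png",im)
print(o["time"],o["eef_pos"].round(4),o["joint_pos"].round(3),R.from_quat(o["tcp_rot"]).as_matrix().round(3).tolist(),o["force"].round(1),round(o["grip_width"],3))
pickle.dump(ci,open(f"{n}.pkl","wb"))
E
python3 look.py w2
```

```text
2.4 [ 0.5957 -0.2759  0.1909] [-0.5    0.405  1.587 -0.     1.15  -1.635] [[0.907, -0.001, 0.422], [-0.422, 0.0, 0.907], [-0.001, -1.0, -0.0]] [-0.   0.6  0.1] 0.996
```

View pics/w2.png

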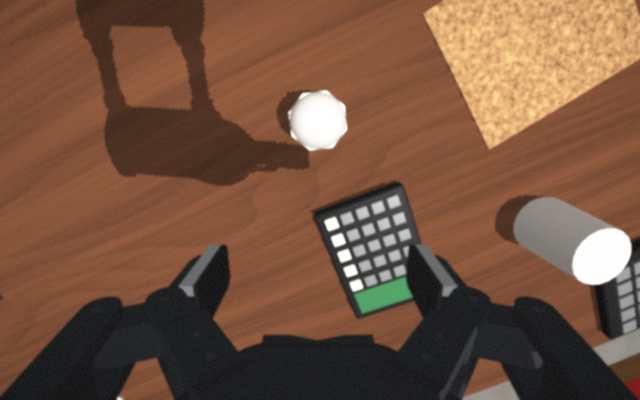

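The wrist view shows the dome at (319,120) with the octagon corners poking out around it. I'll measure the yaw of the flats.

Run:
```python
from h import *
import pickle
im=cv2.imread("pics/w2.png"); ci=pickle.load(open("w2.pkl","rb"))
h=cv2.cvtColor(im,cv2.COLOR_BGR2HSV); m=cv2.inRange(h,(0,0,110),(180,70,255))
n,l=cv2.connectedComponents(m); c=max(cv2.findContours((l==l[120,319]).astype(np.uint8),0,1)[0],key=cv2.contourArea).reshape(-1,2)
print(cv2.minEnclosingCircle(c))
P=onz(ci,c,.055)[:,:2]; ce=np.array(cv2.minEnclosingCircle((P*1000).astype(np.float32))[0])/1000
print("center",ce, onz(ci,[c.mean(0)],.055))
v=P-ce; a=np.degrees(np.arctan2(v[:,1],v[:,0])); r=np.linalg.norm(v,axis=1)*1000
for k in range(0,45,5):
    s=((a%45)>=k)&((a%45)<k+5); print(k,r[s].mean().round(2),s.sum())
z=np.sum((r-r.mean())*np.exp(8j*np.radians(a))); print("corner phase deg mod45",np.degrees(np.angle(z))/8%45)
g=cv2.resize(im[80:160,279:359],(600,600),interpolation=cv2.INTER_CUBIC); cv2.imwrite("pics/c2.png",g)
```

```text
((317.0, 120.0), 31.764860153198242)
center [ 0.5425083  -0.25242766] [[ 0.54185971 -0.25229629  0.055     ]]
0 27.61 22
5 27.29 20
10 26.55 19
15 25.8 20
20 25.31 17
25 25.12 19
30 25.38 17
35 26.0 18
40 26.8 21
corner phase deg mod45 4.105177909262871
```

View pics/c2.png

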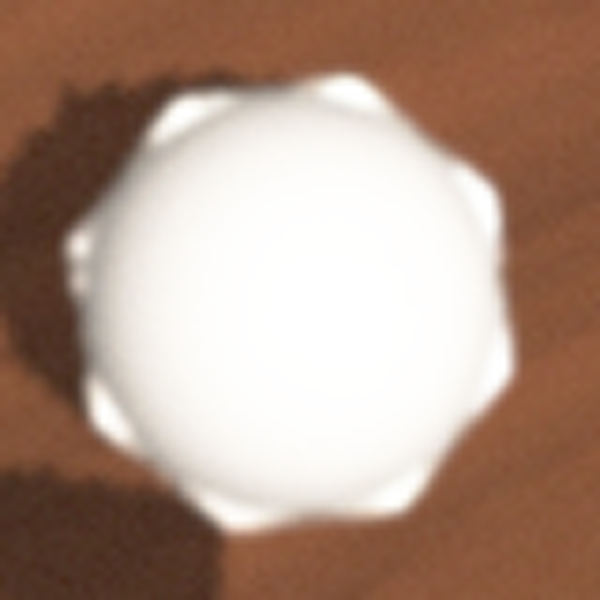

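Flat normals sit at about -18.4° and 71.6°. Cup axis is about (0.5423, -0.2525). Plan: grip with the fingers pitched 50° outward, lay the cup down (90° about the jaw axis), then repeat the same thing for the second go.

Request:
{"op": "servo_tool", "data": {"motion": [{"tx":-10,"ty":4,"tz":0,"rx":0,"ry":0,"rz":2.2,"grip":-1},{"tx":-20,"ty":8,"tz":0,"rx":0,"ry":0,"rz":2.2,"grip":-1},{"tx":-20,"ty":8,"tz":0,"rx":0,"ry":0,"rz":2.2,"grip":-1},{"tx":-20,"ty":8,"tz":0,"rx":-1.58,"ry":-4.745,"rz":0,"grip":-1},{"tx":-15,"ty":6,"tz":0,"rx":-1.58,"ry":-4.745,"rz":0,"grip":-1},{"tx":-10,"ty":4,"tz":0,"rx":-1.58,"ry":-4.745,"rz":0,"grip":-1},{"tx":0,"ty":0,"tz":0,"rx":-1.58,"ry":-4.745,"rz":0,"grip":-1},{"tx":0,"ty":0,"tz":0,"rx":-1.58,"ry":-4.745,"rz":0,"grip":-1},{"tx":0,"ty":0,"tz":0,"rx":-1.58,"ry":-4.745,"rz":0,"grip":-1},{"tx":0,"ty":0,"tz":-5,"rx":-1.58,"ry":-4.745,"rz":0,"grip":-1},{"tx":0,"ty":0,"tz":-10,"rx":-1.58,"ry":-4.745,"rz":0,"grip":-1},{"tx":0,"ty":0,"tz":-10,"rx":-1.58,"ry":-4.745,"rz":0,"grip":-1},{"tx":0,"ty":0,"tz":-10,"rx":-1.58,"ry":-4.745,"rz":0,"grip":-1},{"tx":0,"ty":0,"tz":0,"rx":0,"ry":0,"rz":0,"grip":-1},{"tx":0,"ty":0,"tz":0,"rx":0,"ry":0,"rz":0,"grip":-1}]}}

```text
time: 3.95
eef_pos: [0.5074, -0.2242, 0.1866]
tcp_rot: [0.687, 0.158, 0.362, -0.61]
force: [0.0, -1.2, 0.2]
grip_width: 1.003
```

```bash
python3 look.py w3
```

```text
3.95 [ 0.5074 -0.2242  0.1866] [-0.619 -0.066  2.369  1.132  0.239 -2.914] [[0.688, 0.659, 0.304], [-0.225, -0.205, 0.952], [0.69, -0.724, 0.007]] [ 0.  -1.2  0.2] 1.003
```

View pics/w3.png

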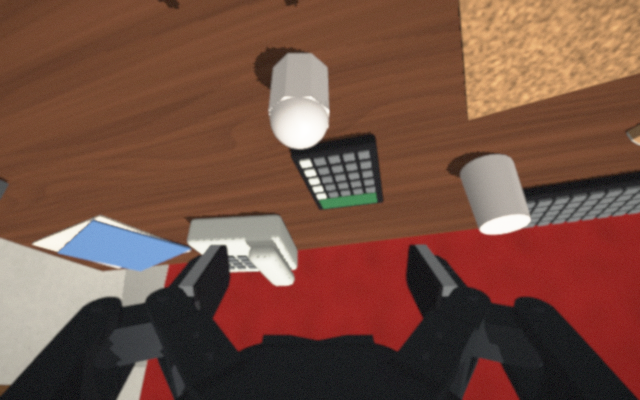

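The 50° pitch runs close to a wrist singularity (j5 0.24, j6 -2.91). I'll use 35° instead, which lays the cup at -55°. I'll add a helper that turns target poses into move deltas.

```bash
cat > tgt.py <<'E'
from h import *
def pose(az,alpha):
    a=np.radians(az);t=np.radians(alpha)
    d=np.array([np.cos(a),np.sin(a),0]);j=np.array([-np.sin(a),np.cos(a),0]);z=np.array([0,0,1])
    f=d*np.sin(t)-z*np.cos(t)
    return np.c_[np.cross(f,j),f,j],f
def go(g,az,alpha,back=0.022):   # g: point on the tool axis, 'back' behind the TCP
    o=bot.get_obs();M,f=pose(az,alpha);T=np.array(g)+back*f
    rv=R.from_matrix(M@R.from_quat(o["tcp_rot"]).as_matrix().T).as_rotvec(degrees=True)
    print("t",round(o["time"],2),"TCP target",T.round(4),"delta mm",((T-o["eef_pos"])*1000).round(1),"rotvec",rv.round(2),"|",np.linalg.norm(rv).round(1))
    print(" j",o["joint_pos"].round(2),"F",o["force"].round(1),"w",round(o["grip_width"],3))
E
python3 -c "
from tgt import *
M,f=pose(-18.4,35)
go(np.array([.5423,-.2525,.042])-.085*f+[0,0,.05],-18.4,35)
go(np.array([.5423,-.2525,.042])-.085*f,-18.4,35)
go([.5423,-.2525,.042],-18.4,35)
"
```

```text
t 4.0 TCP target [ 0.508  -0.2411  0.1436] delta mm [  0.2 -16.1 -43.3] rotvec [ 2.35  8.33 -0.63] | 8.7
 j [-0.62 -0.07  2.37  1.13  0.24 -2.91] F [ 0.5 -0.4  0.8] w 0.996
t 4.0 TCP target [ 0.508  -0.2411  0.0936] delta mm [  0.2 -16.1 -93.3] rotvec [ 2.35  8.33 -0.63] | 8.7
 j [-0.62 -0.07  2.37  1.13  0.24 -2.91] F [ 0.5 -0.4  0.8] w 0.996
t 4.0 TCP target [ 0.5543 -0.2565  0.024 ] delta mm [  46.4  -31.5 -163. ] rotvec [ 2.35  8.33 -0.63] | 8.7
 j [-0.62 -0.07  2.37  1.13  0.24 -2.91] F [ 0.5 -0.4  0.8] w 0.996
```

Request:
{"op": "servo_tool", "data": {"motion": [{"tx":0,"ty":-1,"tz":0,"rx":0.6,"ry":2.1,"rz":-0.15,"grip":-1},{"tx":0,"ty":-5,"tz":-5,"rx":0.6,"ry":2.1,"rz":-0.15,"grip":-1},{"tx":0,"ty":-5,"tz":-10,"rx":0.6,"ry":2.1,"rz":-0.15,"grip":-1},{"tx":0,"ty":-5,"tz":-14,"rx":0.55,"ry":2.0,"rz":-0.15,"grip":-1},{"tx":0,"ty":0,"tz":-14,"rx":0,"ry":0,"rz":0,"grip":-1},{"tx":0,"ty":0,"tz":0,"rx":0,"ry":0,"rz":0,"grip":-1},{"tx":0,"ty":0,"tz":0,"rx":0,"ry":0,"rz":0,"grip":-1}]}}

```text
time: 4.7
eef_pos: [0.5077, -0.2414, 0.1431]
tcp_rot: [0.699, 0.102, 0.319, -0.632]
force: [-0.1, -0.3, 0.6]
grip_width: 0.998
```

```bash
python3 -c "
from tgt import *
M,f=pose(-18.4,35)
go(np.array([.5423,-.2525,.042])-.085*f,-18.4,35)
go([.5423,-.2525,.042],-18.4,35)
"; python3 look.py w4
```

```text
t 4.7 TCP target [ 0.508  -0.2411  0.0936] delta mm [  0.4   0.4 -49.5] rotvec [-0.03  0.12  0.06] | 0.1
 j [-0.62  0.06  2.29  0.69  0.27 -2.48] F [-0.1 -0.3  0.6] w 0.998
t 4.7 TCP target [ 0.5543 -0.2565  0.024 ] delta mm [  46.6  -15.  -119.1] rotvec [-0.03  0.12  0.06] | 0.1
 j [-0.62  0.06  2.29  0.69  0.27 -2.48] F [-0.1 -0.3  0.6] w 0.998
4.7 [ 0.5077 -0.2414  0.1431] [-0.617  0.056  2.285  0.689  0.268 -2.485] [[0.776, 0.546, 0.317], [-0.26, -0.181, 0.949], [0.575, -0.818, 0.001]] [-0.1 -0.3  0.6] 0.998
```

View pics/w4.png

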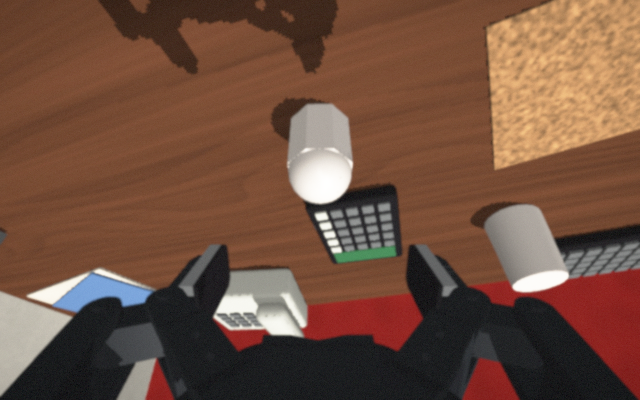

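The cup is centred between the jaws: its axis is at column 319 and the jaws' midpoint is about 316. I'll move above the grasp pose and descend straight, which keeps the wrist out of the singular zone.

Request:
{"op": "servo_tool", "data": {"motion": [{"tx":10,"ty":-3,"tz":0,"rx":0,"ry":0,"rz":0,"grip":-1},{"tx":16,"ty":-5,"tz":0,"rx":0,"ry":0,"rz":0,"grip":-1},{"tx":15,"ty":-5,"tz":0,"rx":0,"ry":0,"rz":0,"grip":-1},{"tx":6,"ty":-2,"tz":-5,"rx":0,"ry":0,"rz":0,"grip":-1},{"tx":0,"ty":0,"tz":-10,"rx":0,"ry":0,"rz":0,"grip":-1},{"tx":0,"ty":0,"tz":-15,"rx":0,"ry":0,"rz":0,"grip":-1},{"tx":0,"ty":0,"tz":-15,"rx":0,"ry":0,"rz":0,"grip":-1},{"tx":0,"ty":0,"tz":-15,"rx":0,"ry":0,"rz":0,"grip":-1},{"tx":0,"ty":0,"tz":0,"rx":0,"ry":0,"rz":0,"grip":-1},{"tx":0,"ty":0,"tz":0,"rx":0,"ry":0,"rz":0,"grip":-1}]}}

```text
time: 5.75
eef_pos: [0.5545, -0.2564, 0.0828]
tcp_rot: [0.699, 0.102, 0.319, -0.632]
force: [0.1, -0.6, 0.1]
grip_width: 1.002
```

```bash
python3 -c "
from tgt import *
go([.5423,-.2525,.042],-18.4,35)
"; python3 look.py w5
```

```text
t 5.75 TCP target [ 0.5543 -0.2565  0.024 ] delta mm [ -0.2  -0.1 -58.9] rotvec [-0.05  0.13  0.1 ] | 0.2
 j [-0.58  0.27  2.2   1.13  0.17 -2.9 ] F [ 0.1 -0.6  0.1] w 1.002
5.75 [ 0.5545 -0.2564  0.0828] [-0.582  0.274  2.199  1.126  0.165 -2.904] [[0.776, 0.546, 0.317], [-0.26, -0.181, 0.948], [0.575, -0.818, 0.002]] [ 0.1 -0.6  0.1] 1.002
```

View pics/w5.png

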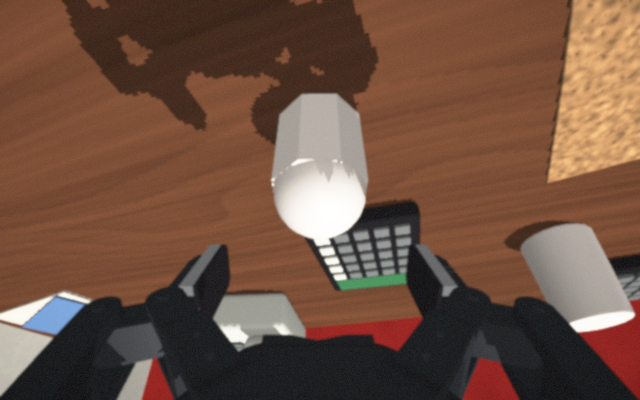

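The low outward-radial pitch drives j6 to its limit. Pitching sideways (tangentially, through j4) avoids the singularity. So I'll back off upward, untilt, yaw -90°, then pitch along d = +71.6° (another flat).

Request:
{"op": "servo_tool", "data": {"motion": [{"tx":0,"ty":0,"tz":10,"rx":0,"ry":0,"rz":0,"grip":-1},{"tx":0,"ty":0,"tz":25,"rx":0,"ry":0,"rz":0,"grip":-1},{"tx":0,"ty":0,"tz":30,"rx":0,"ry":0,"rz":0,"grip":-1},{"tx":0,"ty":0,"tz":25,"rx":1.58,"ry":4.745,"rz":0,"grip":-1},{"tx":0,"ty":0,"tz":10,"rx":1.58,"ry":4.745,"rz":0,"grip":-1},{"tx":0,"ty":0,"tz":0,"rx":1.58,"ry":4.745,"rz":0,"grip":-1},{"tx":0,"ty":0,"tz":0,"rx":1.58,"ry":4.745,"rz":0,"grip":-1},{"tx":0,"ty":0,"tz":0,"rx":1.58,"ry":4.745,"rz":0,"grip":-1},{"tx":0,"ty":0,"tz":0,"rx":1.58,"ry":4.745,"rz":0,"grip":-1},{"tx":0,"ty":0,"tz":0,"rx":1.58,"ry":4.745,"rz":0,"grip":-1},{"tx":0,"ty":0,"tz":0,"rx":0,"ry":0,"rz":-7.5,"grip":-1},{"tx":0,"ty":0,"tz":0,"rx":0,"ry":0,"rz":-7.5,"grip":-1},{"tx":0,"ty":0,"tz":0,"rx":0,"ry":0,"rz":-7.5,"grip":-1},{"tx":0,"ty":0,"tz":0,"rx":0,"ry":0,"rz":-7.5,"grip":-1},{"tx":0,"ty":0,"tz":0,"rx":0,"ry":0,"rz":-7.5,"grip":-1},{"tx":0,"ty":0,"tz":0,"rx":0,"ry":0,"rz":-7.5,"grip":-1},{"tx":0,"ty":0,"tz":0,"rx":0,"ry":0,"rz":0,"grip":-1}]}}

```text
time: 7.5
eef_pos: [0.5572, -0.2548, 0.1753]
tcp_rot: [0.604, -0.36, 0.383, -0.598]
force: [0.3, 1.1, 0.5]
grip_width: 0.998
```

```bash
sed -i 's/return np.c_\[np.cross(f,j),f,j\],f/return np.c_[-np.cross(f,j),f,-j],f/' tgt.py
cat > st.py <<'E'
from tgt import *
import sys
x,y,z,az,al=map(float,sys.argv[1:6]); b=float(sys.argv[6]) if len(sys.argv)>6 else .022
go([x,y,z],az,al,b)
E
python3 st.py .5423 -.2525 .18 71.6 0
```

```text
t 7.5 TCP target [ 0.5423 -0.2525  0.158 ] delta mm [-14.9   2.3 -17.3] rotvec [  1.88   0.73 -44.97] | 45.0
 j [-0.49  0.32  1.74 -0.01  1.05 -0.95] F [0.3 1.1 0.5] w 0.998
```

Request:
{"op": "servo_tool", "data": {"motion": [{"tx":-3,"ty":-5,"tz":0,"rx":0,"ry":0,"rz":-7.5,"grip":-1},{"tx":-4,"ty":-6,"tz":0,"rx":0,"ry":0,"rz":-7.5,"grip":-1},{"tx":-4,"ty":-6,"tz":0,"rx":0,"ry":0,"rz":-7.5,"grip":-1},{"tx":-4,"ty":-6,"tz":0,"rx":0,"ry":0,"rz":-7.5,"grip":-1},{"tx":-4,"ty":-6,"tz":0,"rx":0,"ry":0,"rz":-7.5,"grip":-1},{"tx":-4,"ty":-6,"tz":0,"rx":0,"ry":0,"rz":-7.5,"grip":-1},{"tx":-4,"ty":-6,"tz":0,"rx":6.64,"ry":-2.21,"rz":0,"grip":-1},{"tx":-4,"ty":-6,"tz":0,"rx":6.64,"ry":-2.21,"rz":0,"grip":-1},{"tx":0,"ty":0,"tz":0,"rx":6.64,"ry":-2.21,"rz":0,"grip":-1},{"tx":0,"ty":0,"tz":0,"rx":6.64,"ry":-2.21,"rz":0,"grip":-1},{"tx":0,"ty":0,"tz":0,"rx":6.64,"ry":-2.21,"rz":0,"grip":-1},{"tx":0,"ty":0,"tz":0,"rx":6.64,"ry":-2.21,"rz":0,"grip":-1},{"tx":0,"ty":0,"tz":0,"rx":6.64,"ry":-2.21,"rz":0,"grip":-1},{"tx":0,"ty":0,"tz":0,"rx":6.64,"ry":-2.21,"rz":0,"grip":-1},{"tx":0,"ty":0,"tz":0,"rx":0,"ry":0,"rz":0,"grip":-1}]}}

```text
time: 9.0
eef_pos: [0.5236, -0.3023, 0.1702]
tcp_rot: [-0.103, 0.699, -0.325, 0.629]
force: [-0.7, 1.1, -1.2]
grip_width: 1.002
```

```bash
python3 st.py .5423 -.2525 .042 71.6 55 -.063; python3 look.py w6
```

```text
t 9.0 TCP target [ 0.526  -0.3015  0.0781] delta mm [  2.4   0.8 -92.1] rotvec [ 0.65 -0.14  0.58] | 0.9
 j [-0.96  0.66  1.54  0.72  1.61 -0.86] F [-0.7  1.1 -1.2] w 1.002
9.0 [ 0.5236 -0.3023  0.1702] [-0.955  0.661  1.54   0.721  1.61  -0.856] [[-0.189, 0.265, 0.946], [-0.552, 0.768, -0.325], [-0.812, -0.583, 0.001]] [-0.7  1.1 -1.2] 1.002
```

View pics/w6.png

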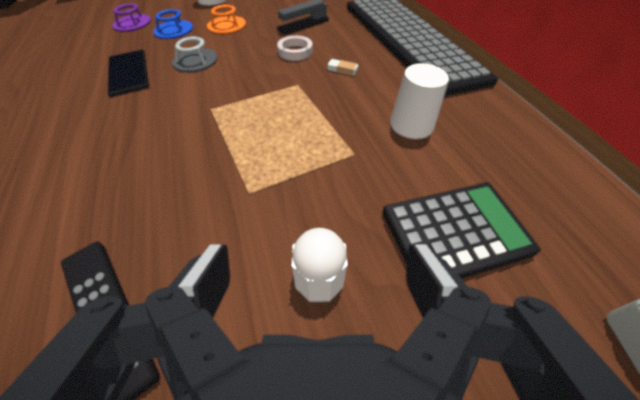

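The wrist view shows the cup at (320,262), centred between the jaws, with all joints mid-range. I'll descend and then advance along the fingers.

Request:
{"op": "servo_tool", "data": {"motion": [{"tx":1,"ty":0.4,"tz":-12,"rx":0.3,"ry":-0.07,"rz":0.3,"grip":-1},{"tx":1.4,"ty":0.4,"tz":-20,"rx":0.3,"ry":-0.07,"rz":0.3,"grip":-1},{"tx":0,"ty":0,"tz":-20,"rx":0,"ry":0,"rz":0,"grip":-1},{"tx":0,"ty":0,"tz":-20,"rx":0,"ry":0,"rz":0,"grip":-1},{"tx":0,"ty":0,"tz":-15,"rx":0,"ry":0,"rz":0,"grip":-1},{"tx":0,"ty":0,"tz":-5,"rx":0,"ry":0,"rz":0,"grip":-1},{"tx":0,"ty":0,"tz":0,"rx":0,"ry":0,"rz":0,"grip":-1},{"tx":0,"ty":0,"tz":0,"rx":0,"ry":0,"rz":0,"grip":-1}]}}

```text
time: 9.85
eef_pos: [0.5285, -0.3006, 0.0824]
tcp_rot: [-0.103, 0.697, -0.319, 0.634]
force: [0.0, 0.4, -0.8]
grip_width: 1.003
```

```bash
python3 st.py .5423 -.2525 .042 71.6 55; python3 look.py w7
```

```text
t 9.85 TCP target [ 0.548  -0.2354  0.0294] delta mm [ 19.4  65.2 -53. ] rotvec [ 0.21  0.29 -0.1 ] | 0.4
 j [-0.95  0.8   1.53  0.73  1.53 -0.94] F [ 0.   0.4 -0.8] w 1.003
9.85 [ 0.5285 -0.3006  0.0824] [-0.948  0.797  1.526  0.726  1.527 -0.943] [[-0.176, 0.26, 0.949], [-0.548, 0.776, -0.314], [-0.818, -0.575, 0.006]] [ 0.   0.4 -0.8] 1.003
```

View pics/w7.png

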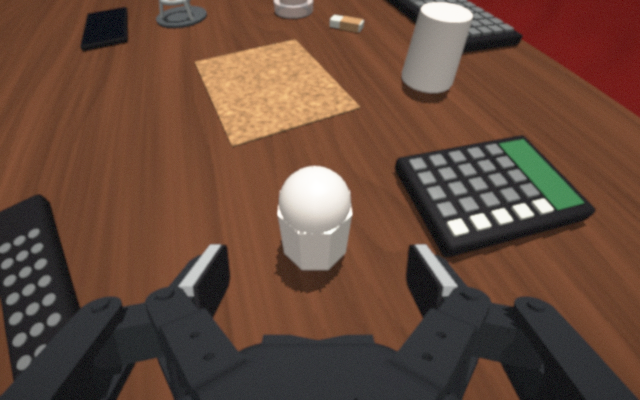

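Run:
```python
from h import *; import pickle
print(onz(pickle.load(open("w7.pkl","rb")),[(315,202.5)],.055), onz(pickle.load(open("w6.pkl","rb")),[(320,258)],.055))
```

```text
[[ 0.54302859 -0.25237685  0.055     ]] [[ 0.54243877 -0.25561214  0.055     ]]
```

Request:
{"op": "servo_tool", "data": {"motion": [{"tx":2,"ty":7,"tz":-6,"rx":0.1,"ry":0.1,"rz":-0.1,"grip":-1},{"tx":3,"ty":10,"tz":-9,"rx":0.1,"ry":0.1,"rz":0,"grip":-1},{"tx":3,"ty":10,"tz":-8,"rx":0,"ry":0.1,"rz":0,"grip":-1},{"tx":3,"ty":10,"tz":-8,"rx":0,"ry":0,"rz":0,"grip":-1},{"tx":3,"ty":10,"tz":-8,"rx":0,"ry":0,"rz":0,"grip":-1},{"tx":3,"ty":10,"tz":-8,"rx":0,"ry":0,"rz":0,"grip":-1},{"tx":2,"ty":8,"tz":-6,"rx":0,"ry":0,"rz":0,"grip":-1},{"tx":0,"ty":0,"tz":0,"rx":0,"ry":0,"rz":0,"grip":-1},{"tx":0,"ty":0,"tz":0,"rx":0,"ry":0,"rz":0,"grip":-1}]}}

```text
time: 10.8
eef_pos: [0.5473, -0.2351, 0.0289]
tcp_rot: [-0.102, 0.7, -0.317, 0.631]
force: [0.4, -0.3, 0.0]
grip_width: 0.998
```

```bash
python3 st.py .5423 -.2525 .042 71.6 55; python3 look.py w8
```

```text
t 10.8 TCP target [ 0.548  -0.2354  0.0294] delta mm [ 0.7 -0.3  0.5] rotvec [-0.01 -0.06 -0.02] | 0.1
 j [-0.87  0.84  1.61  0.79  1.41 -0.98] F [ 0.4 -0.3  0. ] w 0.998
10.8 [ 0.5473 -0.2351  0.0289] [-0.868  0.836  1.606  0.788  1.405 -0.978] [[-0.182, 0.258, 0.949], [-0.544, 0.777, -0.315], [-0.819, -0.574, -0.001]] [ 0.4 -0.3  0. ] 0.998
```

View pics/w8.png

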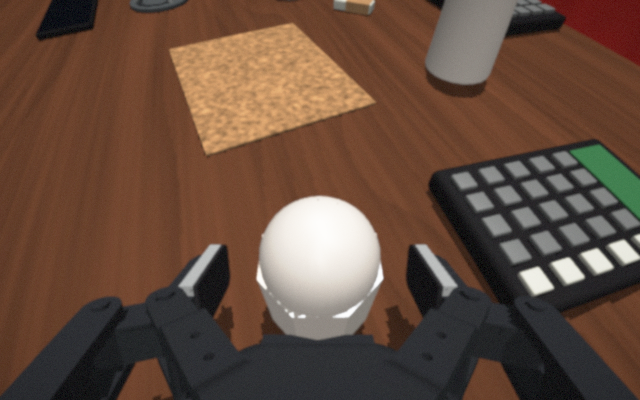

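Aligned, with the cup in the middle of the open jaws. Closing at 40 N.

Request:
{"op": "servo_tool", "data": {"motion": [{"tx":0,"ty":0,"tz":0,"rx":0,"ry":0,"rz":0,"grip":-0.4},{"tx":0,"ty":0,"tz":0,"rx":0,"ry":0,"rz":0,"grip":-0.2},{"tx":0,"ty":0,"tz":0,"rx":0,"ry":0,"rz":0,"grip":-0.1},{"tx":0,"ty":0,"tz":0,"rx":0,"ry":0,"rz":0,"grip":1},{"tx":0,"ty":0,"tz":0,"rx":0,"ry":0,"rz":0,"grip":1},{"tx":0,"ty":0,"tz":0,"rx":0,"ry":0,"rz":0,"grip":1},{"tx":0,"ty":0,"tz":0,"rx":0,"ry":0,"rz":0,"grip":1},{"tx":0,"ty":0,"tz":0,"rx":0,"ry":0,"rz":0,"grip":1}], "force": 40}}

```text
time: 11.65
eef_pos: [0.5476, -0.2361, 0.0295]
tcp_rot: [-0.102, 0.7, -0.318, 0.632]
force: [-0.7, -4.6, 3.7]
grip_width: 0.576
```

```bash
python3 st.py .5423 -.2525 .042 71.6 55; python3 look.py w9
```

```text
t 11.65 TCP target [ 0.548  -0.2354  0.0294] delta mm [ 0.3  0.7 -0.1] rotvec [0.05 0.   0.03] | 0.1
 j [-0.87  0.84  1.6   0.79  1.41 -0.98] F [-0.7 -4.6  3.7] w 0.576
11.65 [ 0.5476 -0.2361  0.0295] [-0.868  0.836  1.605  0.788  1.406 -0.978] [[-0.181, 0.259, 0.949], [-0.545, 0.777, -0.316], [-0.819, -0.574, 0.0]] [-0.7 -4.6  3.7] 0.576
```

View pics/w9.png

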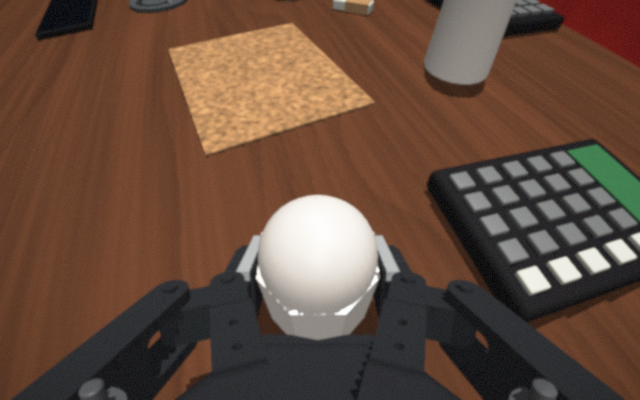

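Grip width is 0.576, about 49 mm, so the pads are on the flats. Now lift, yaw to line up with the pad, and turn 90° on the way over.

Request:
{"op": "servo_tool", "data": {"motion": [{"tx":0,"ty":0,"tz":4,"rx":0,"ry":0,"rz":0,"grip":1},{"tx":0,"ty":0,"tz":10,"rx":0,"ry":0,"rz":0,"grip":1},{"tx":0,"ty":0,"tz":20,"rx":0,"ry":0,"rz":0,"grip":1},{"tx":0,"ty":0,"tz":25,"rx":0,"ry":0,"rz":0,"grip":1},{"tx":0,"ty":5,"tz":25,"rx":0,"ry":0,"rz":2,"grip":1},{"tx":1,"ty":10,"tz":15,"rx":0,"ry":0,"rz":4,"grip":1},{"tx":1,"ty":15,"tz":5,"rx":0,"ry":0,"rz":5,"grip":1},{"tx":1,"ty":20,"tz":0,"rx":0,"ry":0,"rz":5,"grip":1},{"tx":1,"ty":20,"tz":0,"rx":0,"ry":0,"rz":5,"grip":1},{"tx":1,"ty":20,"tz":0,"rx":0,"ry":0,"rz":4.4,"grip":1},{"tx":1,"ty":20,"tz":0,"rx":0,"ry":0,"rz":0,"grip":1},{"tx":1,"ty":20,"tz":0,"rx":0,"ry":0,"rz":0,"grip":1},{"tx":1,"ty":20,"tz":0,"rx":0,"ry":0,"rz":0,"grip":1},{"tx":1,"ty":15,"tz":0,"rx":0,"ry":0,"rz":0,"grip":1},{"tx":1,"ty":10,"tz":0,"rx":0,"ry":0,"rz":0,"grip":1},{"tx":0,"ty":0,"tz":0,"rx":0,"ry":0,"rz":0,"grip":1},{"tx":0,"ty":0,"tz":0,"rx":0,"ry":0,"rz":0,"grip":1}]}}

```text
time: 13.4
eef_pos: [0.5573, -0.0606, 0.133]
tcp_rot: [-0.254, 0.66, -0.171, 0.686]
force: [1.0, 0.3, -2.6]
grip_width: 0.578
```

```bash
python3 st.py .559 -.006 .15 97 55 .02;python3 st.py .559 -.006 .15 97 -35 .02; python3 look.py w10
```

```text
t 13.4 TCP target [0.557  0.0103 0.1385] delta mm [-0.3 70.9  5.5] rotvec [ 0.07 -0.03  0.01] | 0.1
 j [-0.56  0.67  1.63  0.69  1.58 -0.95] F [ 1.   0.3 -2.6] w 0.578
t 13.4 TCP target [ 0.5604 -0.0174  0.1336] delta mm [ 3.1 43.2  0.6] rotvec [-8.927e+01 -1.099e+01  4.000e-02] | 89.9
 j [-0.56  0.67  1.63  0.69  1.58 -0.95] F [ 1.   0.3 -2.6] w 0.578
13.4 [ 0.5573 -0.0606  0.133 ] [-0.561  0.669  1.628  0.688  1.575 -0.951] [[0.069, -0.1, 0.993], [-0.57, 0.812, 0.122], [-0.819, -0.574, -0.001]] [ 1.   0.3 -2.6] 0.578
```

View pics/w10.png

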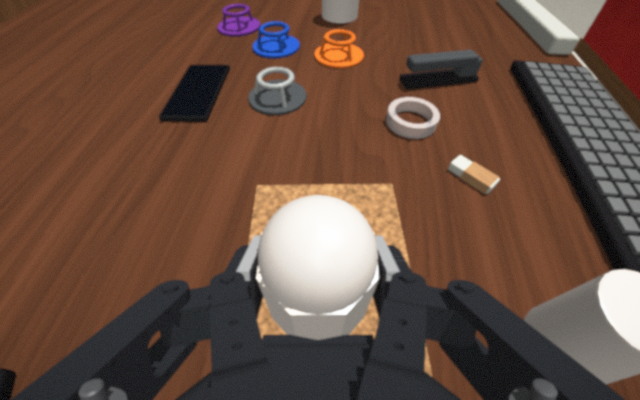

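The cup is held with its dome up, over the pad. Turning 90°.

Request:
{"op": "servo_tool", "data": {"motion": [{"tx":0,"ty":1,"tz":0,"rx":-2.98,"ry":-0.37,"rz":0,"grip":1},{"tx":0.2,"ty":3,"tz":0,"rx":-5.955,"ry":-0.732,"rz":0,"grip":1},{"tx":0.2,"ty":3,"tz":0,"rx":-5.955,"ry":-0.732,"rz":0,"grip":1},{"tx":0.2,"ty":3,"tz":0,"rx":-5.955,"ry":-0.732,"rz":0,"grip":1},{"tx":0.2,"ty":3,"tz":0,"rx":-5.955,"ry":-0.732,"rz":0,"grip":1},{"tx":0.2,"ty":3,"tz":0,"rx":-5.955,"ry":-0.732,"rz":0,"grip":1},{"tx":0.2,"ty":3,"tz":0,"rx":-5.955,"ry":-0.732,"rz":0,"grip":1},{"tx":0.2,"ty":3,"tz":0,"rx":-5.955,"ry":-0.732,"rz":0,"grip":1},{"tx":0.2,"ty":3,"tz":0,"rx":-5.955,"ry":-0.732,"rz":0,"grip":1},{"tx":0.2,"ty":3,"tz":0,"rx":-5.955,"ry":-0.732,"rz":0,"grip":1},{"tx":0.2,"ty":3,"tz":0,"rx":-5.955,"ry":-0.732,"rz":0,"grip":1},{"tx":0.2,"ty":3,"tz":0,"rx":-5.955,"ry":-0.732,"rz":0,"grip":1},{"tx":0.2,"ty":3,"tz":0,"rx":-5.955,"ry":-0.732,"rz":0,"grip":1},{"tx":0.2,"ty":3,"tz":0,"rx":-5.955,"ry":-0.732,"rz":0,"grip":1},{"tx":0.2,"ty":3,"tz":0,"rx":-5.955,"ry":-0.732,"rz":0,"grip":1},{"tx":0,"ty":0,"tz":0,"rx":-2.98,"ry":-0.37,"rz":0,"grip":1},{"tx":0,"ty":0,"tz":0,"rx":0,"ry":0,"rz":0,"grip":1},{"tx":0,"ty":0,"tz":0,"rx":0,"ry":0,"rz":0,"grip":1}]}}

```text
time: 15.25
eef_pos: [0.5598, -0.0175, 0.1327]
tcp_rot: [0.646, -0.289, 0.606, -0.364]
force: [0.5, -0.5, -2.7]
grip_width: 0.582
```

```bash
python3 st.py .559 -.006 .028 97 -35 .02; python3 look.py w11; python3 -c "
from h import *
cv2.imwrite('pics/s11.png',viewer.get_image('scene'))"
```

```text
t 15.25 TCP target [ 0.5604 -0.0174  0.0116] delta mm [ 6.00e-01  1.00e-01 -1.21e+02] rotvec [-0.06 -0.06  0.13] | 0.2
 j [ 0.22  0.39  1.88 -0.71  1.06  0.51] F [ 0.5 -0.5 -2.7] w 0.582
15.25 [ 0.5598 -0.0175  0.1327] [ 0.216  0.388  1.885 -0.711  1.063  0.514] [[0.099, 0.068, 0.993], [-0.814, -0.569, 0.12], [0.573, -0.82, -0.001]] [ 0.5 -0.5 -2.7] 0.582
```

View pics/w11.png

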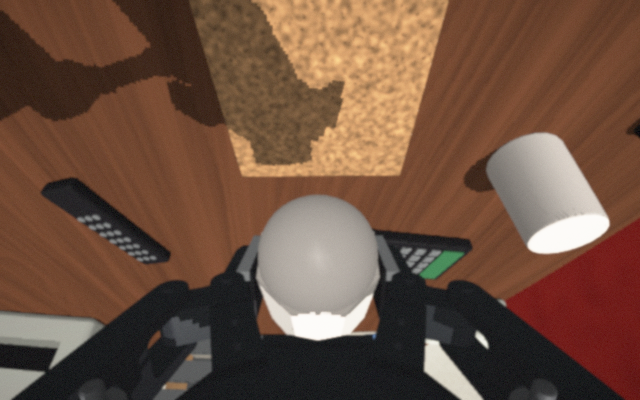

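View pics/s11.png

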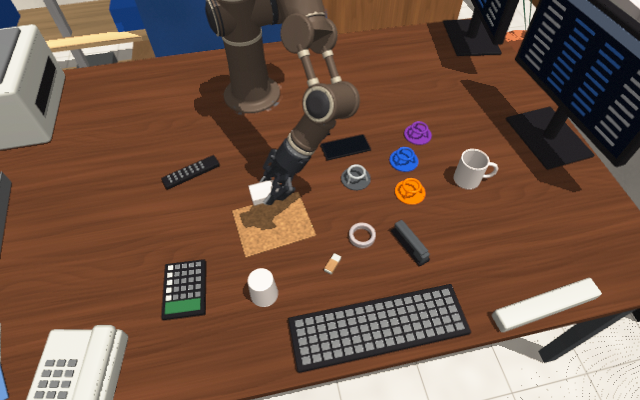

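The cup is on its side with the mouth toward -y, above the pad. Descending.

Request:
{"op": "servo_tool", "data": {"motion": [{"tx":0.3,"ty":0,"tz":-8,"rx":0,"ry":0,"rz":0,"grip":1},{"tx":0.3,"ty":0,"tz":-15,"rx":0,"ry":0,"rz":0,"grip":1},{"tx":0,"ty":0,"tz":-20,"rx":0,"ry":0,"rz":0,"grip":1},{"tx":0,"ty":0,"tz":-20,"rx":0,"ry":0,"rz":0,"grip":1},{"tx":0,"ty":0,"tz":-20,"rx":0,"ry":0,"rz":0,"grip":1},{"tx":0,"ty":0,"tz":-15,"rx":0,"ry":0,"rz":0,"grip":1},{"tx":0,"ty":0,"tz":-8,"rx":0,"ry":0,"rz":0,"grip":1},{"tx":0,"ty":0,"tz":-6,"rx":0,"ry":0,"rz":0,"grip":1},{"tx":0,"ty":0,"tz":-2,"rx":0,"ry":0,"rz":0,"grip":1},{"tx":0,"ty":0,"tz":0,"rx":0,"ry":0,"rz":0,"grip":1},{"tx":0,"ty":0,"tz":0,"rx":0,"ry":0,"rz":0,"grip":1}]}}

```text
time: 16.45
eef_pos: [0.5614, -0.0171, 0.0197]
tcp_rot: [0.645, -0.287, 0.607, -0.364]
force: [0.6, -0.1, -1.3]
grip_width: 0.58
```

```bash
python3 st.py .559 -.006 .028 97 -35 .02; python3 look.py w12; python3 -c "
from h import *
im=viewer.get_image('scene');cv2.imwrite('pics/s12.png',cv2.resize(im[140:280,200:360],(640,560),interpolation=cv2.INTER_CUBIC))"
```

```text
t 16.45 TCP target [ 0.5604 -0.0174  0.0116] delta mm [-1.  -0.3 -8.1] rotvec [0.   0.1  0.04] | 0.1
 j [ 0.22  0.58  1.89 -0.81  0.91  0.68] F [ 0.6 -0.1 -1.3] w 0.58
16.45 [ 0.5614 -0.0171  0.0197] [ 0.217  0.584  1.893 -0.807  0.913  0.685] [[0.098, 0.071, 0.993], [-0.813, -0.569, 0.121], [0.574, -0.819, 0.002]] [ 0.6 -0.1 -1.3] 0.58
```

View pics/s12.png

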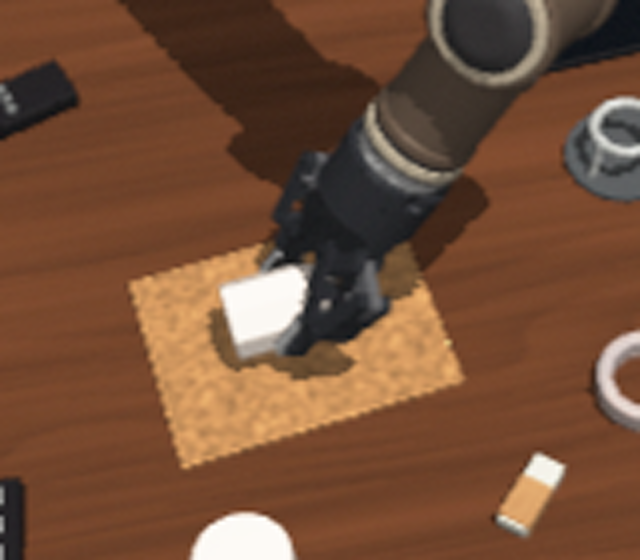

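Request:
{"op": "servo_tool", "data": {"motion": [{"tx":0,"ty":0,"tz":-2,"rx":0,"ry":0,"rz":0,"grip":1},{"tx":0,"ty":0,"tz":-2,"rx":0,"ry":0,"rz":0,"grip":1},{"tx":0,"ty":0,"tz":-1.5,"rx":0,"ry":0,"rz":0,"grip":1},{"tx":0,"ty":0,"tz":0,"rx":0,"ry":0,"rz":0,"grip":1},{"tx":0,"ty":0,"tz":0,"rx":0,"ry":0,"rz":0,"grip":1}]}}

```text
time: 17.05
eef_pos: [0.5605, -0.0173, 0.0133]
tcp_rot: [0.646, -0.288, 0.606, -0.364]
force: [-0.4, 0.6, -2.1]
grip_width: 0.575
```

Request:
{"op": "servo_tool", "data": {"motion": [{"tx":0,"ty":0,"tz":-1,"rx":0,"ry":0,"rz":0,"grip":1},{"tx":0,"ty":0,"tz":0,"rx":0,"ry":0,"rz":0,"grip":1}]}}

```text
time: 17.25
eef_pos: [0.5606, -0.0173, 0.0124]
tcp_rot: [0.646, -0.288, 0.606, -0.364]
force: [-0.6, 0.4, -3.5]
grip_width: 0.58
```

Request:
{"op": "servo_tool", "data": {"motion": [{"tx":0,"ty":0,"tz":-1,"rx":0,"ry":0,"rz":0,"grip":1},{"tx":0,"ty":0,"tz":0,"rx":0,"ry":0,"rz":0,"grip":1}]}}

```text
time: 17.45
eef_pos: [0.5606, -0.0173, 0.0123]
tcp_rot: [0.646, -0.288, 0.607, -0.363]
force: [-2.5, 2.5, 4.6]
grip_width: 0.575
```

Contact at TCP z 12.3 mm, with +7 N. Releasing gently.

Request:
{"op": "servo_tool", "data": {"motion": [{"tx":0,"ty":0,"tz":0,"rx":0,"ry":0,"rz":0,"grip":-0.17},{"tx":0,"ty":0,"tz":0,"rx":0,"ry":0,"rz":0,"grip":-0.25},{"tx":0,"ty":0,"tz":0,"rx":0,"ry":0,"rz":0,"grip":-0.4},{"tx":0,"ty":0,"tz":0,"rx":0,"ry":0,"rz":0,"grip":-0.6},{"tx":0,"ty":0,"tz":0,"rx":0,"ry":0,"rz":0,"grip":-0.8},{"tx":0,"ty":0,"tz":0,"rx":0,"ry":0,"rz":0,"grip":-1},{"tx":0,"ty":0,"tz":0,"rx":0,"ry":0,"rz":0,"grip":-1}]}}

```text
time: 18.15
eef_pos: [0.5607, -0.0173, 0.0114]
tcp_rot: [0.646, -0.288, 0.606, -0.364]
force: [0.1, -0.4, -0.6]
grip_width: 0.999
```

```bash
python3 look.py w13
```

```text
18.15 [ 0.5607 -0.0173  0.0114] [ 0.217  0.599  1.893 -0.814  0.904  0.697] [[0.099, 0.07, 0.993], [-0.813, -0.57, 0.121], [0.574, -0.819, 0.0]] [ 0.1 -0.4 -0.6] 0.999
```

View pics/w13.png

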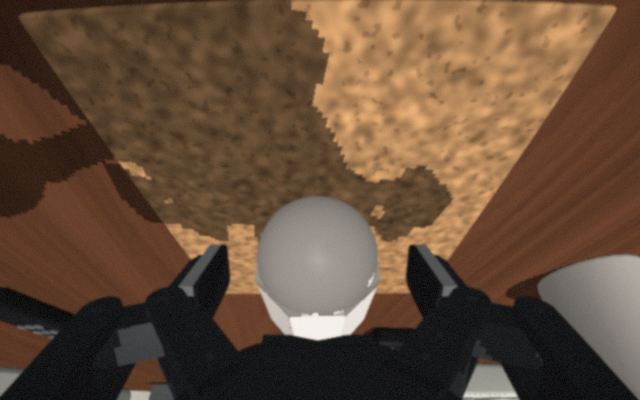

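Released; the cup rests on the pad between the open jaws at (318,260). Retreating along the fingers, then re-pitching to +50°.

Request:
{"op": "servo_tool", "data": {"motion": [{"tx":-0.4,"ty":2.9,"tz":4.1,"rx":0,"ry":0,"rz":0,"grip":-1},{"tx":-0.7,"ty":5.7,"tz":8.2,"rx":0,"ry":0,"rz":0,"grip":-1},{"tx":-1.4,"ty":11.4,"tz":16.4,"rx":0,"ry":0,"rz":0,"grip":-1},{"tx":-2,"ty":17,"tz":25,"rx":0,"ry":0,"rz":0,"grip":-1},{"tx":-2,"ty":17,"tz":25,"rx":0,"ry":0,"rz":0,"grip":-1},{"tx":0,"ty":0,"tz":30,"rx":0,"ry":0,"rz":0,"grip":-1},{"tx":1,"ty":-8,"tz":25,"rx":6.95,"ry":0.854,"rz":0,"grip":-1},{"tx":1,"ty":-8,"tz":15,"rx":6.95,"ry":0.854,"rz":0,"grip":-1},{"tx":1,"ty":-8,"tz":0,"rx":6.95,"ry":0.854,"rz":0,"grip":-1},{"tx":1,"ty":-8,"tz":0,"rx":6.95,"ry":0.854,"rz":0,"grip":-1},{"tx":1,"ty":-8,"tz":0,"rx":6.95,"ry":0.854,"rz":0,"grip":-1},{"tx":1,"ty":-8,"tz":0,"rx":6.95,"ry":0.854,"rz":0,"grip":-1},{"tx":1,"ty":-8,"tz":0,"rx":6.95,"ry":0.854,"rz":0,"grip":-1},{"tx":1,"ty":-8,"tz":0,"rx":6.95,"ry":0.854,"rz":0,"grip":-1},{"tx":1,"ty":-8,"tz":0,"rx":6.95,"ry":0.854,"rz":0,"grip":-1},{"tx":1,"ty":-8,"tz":0,"rx":6.95,"ry":0.854,"rz":0,"grip":-1},{"tx":1,"ty":-8,"tz":0,"rx":6.95,"ry":0.854,"rz":0,"grip":-1},{"tx":1,"ty":-8,"tz":0,"rx":6.95,"ry":0.854,"rz":0,"grip":-1},{"tx":0,"ty":0,"tz":0,"rx":0,"ry":0,"rz":0,"grip":-1},{"tx":0,"ty":0,"tz":0,"rx":0,"ry":0,"rz":0,"grip":-1}]}}

```text
time: 20.2
eef_pos: [0.566, -0.0593, 0.1599]
tcp_rot: [-0.288, 0.647, -0.207, 0.676]
force: [-1.0, 0.4, -0.1]
grip_width: 1.0
```

```bash
python3 st.py .5603 -.0138 .028 97 50 -.063; python3 look.py w14
```

```text
t 20.2 TCP target [ 0.5662 -0.0617  0.0685] delta mm [  0.2  -2.4 -91.4] rotvec [1.01 0.02 0.03] | 1.0
 j [-0.53  0.59  1.63  0.64  1.54 -0.88] F [-1.   0.4 -0.1] w 1.0
20.2 [ 0.566  -0.0593  0.1599] [-0.528  0.587  1.634  0.644  1.538 -0.882] [[0.078, -0.093, 0.993], [-0.651, 0.749, 0.121], [-0.755, -0.656, -0.002]] [-1.   0.4 -0.1] 1.0
```

View pics/w14.png

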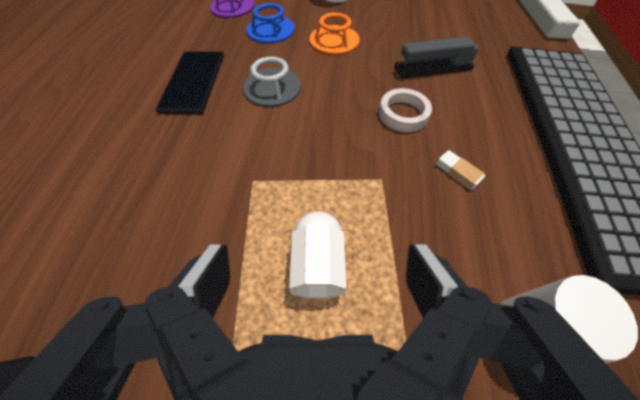

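The cup rests on a flat in the middle of the pad, with its round end pointing away at (320,220). Quick position check, then descend.

Run:
```python
from h import *; import pickle
ci=pickle.load(open("w14.pkl","rb"))
print(onz(ci,[(318,277),(319.5,236)],.053), proj(ci,[[.5593,-.0059,.028],[.5603,-.0138,.053]]))
ct=viewer.camera_info("top"); print("tumbler",onz(ct,[(387,122)],.088))
im=cv2.imread("pics/w14.png"); cv2.imwrite("pics/c14.png",cv2.resize(im[190:320,240:400],(640,520),interpolation=cv2.INTER_CUBIC))
```

```text
[[ 0.56385935 -0.04183737  0.053     ]
 [ 0.56062159 -0.00371884  0.053     ]] [[317.83606774 248.50137297]
 [317.82824563 246.12462809]]
tumbler [[ 0.76579939 -0.05813212  0.088     ]]
```

View pics/c14.png

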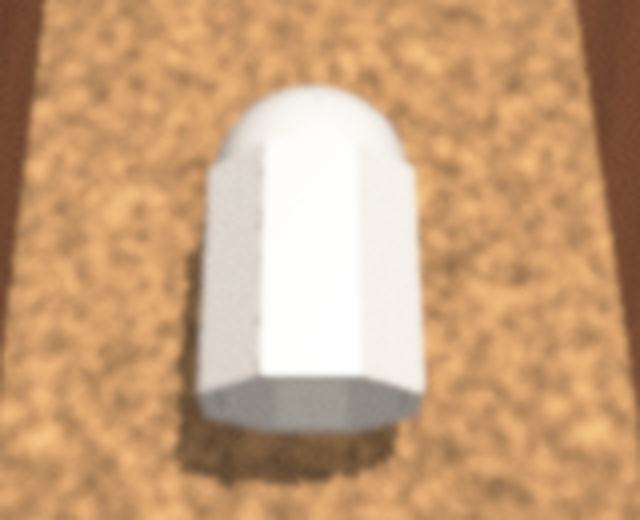

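Request:
{"op": "servo_tool", "data": {"motion": [{"tx":0,"ty":-1,"tz":-10,"rx":0.5,"ry":0,"rz":0,"grip":-1},{"tx":0,"ty":-1.4,"tz":-20,"rx":0.5,"ry":0,"rz":0,"grip":-1},{"tx":0,"ty":0,"tz":-20,"rx":0,"ry":0,"rz":0,"grip":-1},{"tx":0,"ty":0,"tz":-20,"rx":0,"ry":0,"rz":0,"grip":-1},{"tx":0,"ty":0,"tz":-15,"rx":0,"ry":0,"rz":0,"grip":-1},{"tx":0,"ty":0,"tz":-5,"rx":0,"ry":0,"rz":0,"grip":-1},{"tx":0,"ty":0,"tz":0,"rx":0,"ry":0,"rz":0,"grip":-1},{"tx":0,"ty":0,"tz":0,"rx":0,"ry":0,"rz":0,"grip":-1}]}}

```text
time: 21.05
eef_pos: [0.5666, -0.0617, 0.0707]
tcp_rot: [-0.282, 0.648, -0.201, 0.679]
force: [0.9, -0.0, 0.4]
grip_width: 0.998
```

```bash
python3 st.py .5603 -.0138 .028 97 50; python3 look.py w15
```

```text
t 21.05 TCP target [0.5582 0.0029 0.0139] delta mm [ -8.3  64.6 -56.9] rotvec [-0.01  0.12 -0.  ] | 0.1
 j [-0.54  0.73  1.63  0.66  1.44 -0.97] F [ 0.9 -0.   0.4] w 0.998
21.05 [ 0.5666 -0.0617  0.0707] [-0.536  0.73   1.628  0.658  1.445 -0.975] [[0.08, -0.092, 0.993], [-0.638, 0.76, 0.122], [-0.766, -0.643, 0.002]] [ 0.9 -0.   0.4] 0.998
```

View pics/w15.png

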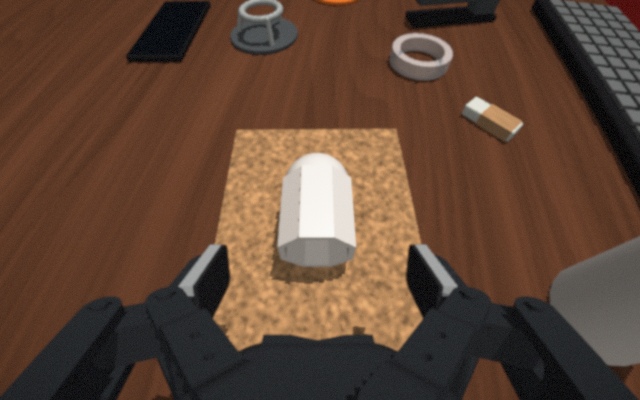

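Request:
{"op": "servo_tool", "data": {"motion": [{"tx":-1,"ty":7,"tz":-6,"rx":0,"ry":0,"rz":0,"grip":-1},{"tx":-1.3,"ty":10,"tz":-8.5,"rx":0,"ry":0,"rz":0,"grip":-1},{"tx":-1.3,"ty":10,"tz":-8.5,"rx":0,"ry":0,"rz":0,"grip":-1},{"tx":-1.3,"ty":10,"tz":-8.5,"rx":0,"ry":0,"rz":0,"grip":-1},{"tx":-1.3,"ty":10,"tz":-8.5,"rx":0,"ry":0,"rz":0,"grip":-1},{"tx":-1.3,"ty":10,"tz":-8.5,"rx":0,"ry":0,"rz":0,"grip":-1},{"tx":-0.8,"ty":7.5,"tz":-6,"rx":0,"ry":0,"rz":0,"grip":-1},{"tx":0,"ty":0,"tz":0,"rx":0,"ry":0,"rz":0,"grip":-1},{"tx":0,"ty":0,"tz":0,"rx":0,"ry":0,"rz":0,"grip":-1}]}}

```text
time: 22.0
eef_pos: [0.5579, 0.003, 0.0156]
tcp_rot: [-0.282, 0.648, -0.201, 0.678]
force: [0.6, -0.1, -0.0]
grip_width: 1.0
```

```bash
python3 st.py .5603 -.0138 .028 97 50; python3 look.py w16
```

```text
t 22.0 TCP target [0.5582 0.0029 0.0139] delta mm [ 0.4 -0.1 -1.7] rotvec [-0.02  0.07 -0.01] | 0.1
 j [-0.45  0.78  1.7   0.73  1.32 -1.01] F [ 0.6 -0.1 -0. ] w 1.0
22.0 [0.5579 0.003  0.0156] [-0.454  0.778  1.703  0.726  1.316 -1.012] [[0.079, -0.093, 0.993], [-0.638, 0.761, 0.122], [-0.766, -0.643, 0.001]] [ 0.6 -0.1 -0. ] 1.0
```

View pics/w16.png

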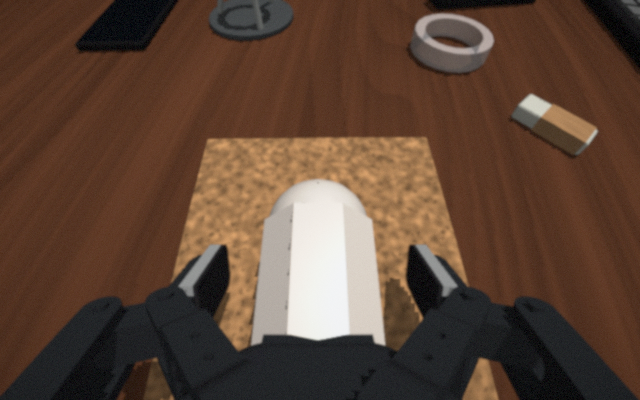

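Request:
{"op": "servo_tool", "data": {"motion": [{"tx":0,"ty":0,"tz":0,"rx":0,"ry":0,"rz":0,"grip":-0.4},{"tx":0,"ty":0,"tz":0,"rx":0,"ry":0,"rz":0,"grip":-0.2},{"tx":0,"ty":0,"tz":0,"rx":0,"ry":0,"rz":0,"grip":-0.1},{"tx":0,"ty":0,"tz":0,"rx":0,"ry":0,"rz":0,"grip":1},{"tx":0,"ty":0,"tz":0,"rx":0,"ry":0,"rz":0,"grip":1},{"tx":0,"ty":0,"tz":0,"rx":0,"ry":0,"rz":0,"grip":1},{"tx":0,"ty":0,"tz":0,"rx":0,"ry":0,"rz":0,"grip":1},{"tx":0,"ty":0,"tz":0,"rx":0,"ry":0,"rz":0,"grip":1}], "force": 40}}

```text
time: 22.85
eef_pos: [0.5583, 0.0023, 0.0161]
tcp_rot: [-0.282, 0.648, -0.201, 0.679]
force: [-0.7, -4.8, 4.3]
grip_width: 0.582
```

```bash
python3 look.py w17
```

```text
22.85 [0.5583 0.0023 0.0161] [-0.455  0.777  1.702  0.726  1.317 -1.012] [[0.08, -0.092, 0.993], [-0.638, 0.76, 0.122], [-0.766, -0.643, 0.002]] [-0.7 -4.8  4.3] 0.582
```

View pics/w17.png

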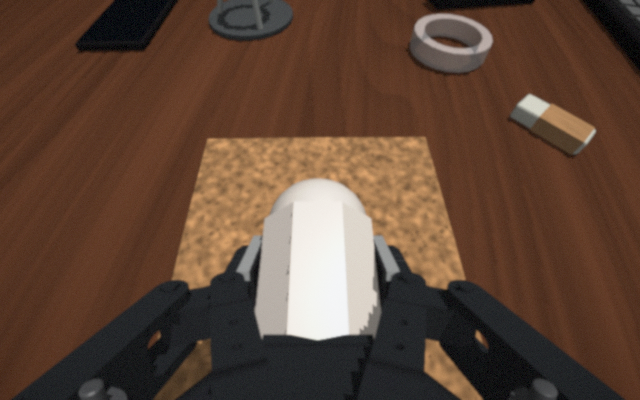

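Gripped at width 0.582. Lift, yaw to d = 110°, and move toward the ring.

Request:
{"op": "servo_tool", "data": {"motion": [{"tx":0,"ty":0,"tz":4,"rx":0,"ry":0,"rz":0,"grip":1},{"tx":0,"ty":0,"tz":10,"rx":0,"ry":0,"rz":0,"grip":1},{"tx":0,"ty":0,"tz":20,"rx":0,"ry":0,"rz":0,"grip":1},{"tx":0,"ty":0,"tz":25,"rx":0,"ry":0,"rz":0,"grip":1},{"tx":-2,"ty":5,"tz":25,"rx":0,"ry":0,"rz":2,"grip":1},{"tx":-4,"ty":10,"tz":20,"rx":0,"ry":0,"rz":3,"grip":1},{"tx":-6,"ty":15,"tz":15,"rx":0,"ry":0,"rz":3,"grip":1},{"tx":-8,"ty":20,"tz":10,"rx":0,"ry":0,"rz":3,"grip":1},{"tx":-8,"ty":20,"tz":0,"rx":0,"ry":0,"rz":2,"grip":1},{"tx":-8,"ty":20,"tz":0,"rx":0,"ry":0,"rz":0,"grip":1},{"tx":-8,"ty":20,"tz":0,"rx":0,"ry":0,"rz":0,"grip":1},{"tx":-6,"ty":15,"tz":0,"rx":0,"ry":0,"rz":0,"grip":1},{"tx":-2,"ty":5,"tz":0,"rx":0,"ry":0,"rz":0,"grip":1},{"tx":0,"ty":0,"tz":0,"rx":0,"ry":0,"rz":0,"grip":1}]}}

```text
time: 24.3
eef_pos: [0.505, 0.1336, 0.1445]
tcp_rot: [-0.354, 0.612, -0.122, 0.697]
force: [-0.0, 0.4, -2.3]
grip_width: 0.577
```

```bash
python3 st.py .4566 .2508 .14 110 -40 0; python3 look.py w18; python3 st.py .4566 .2508 .14 110 50 0
```

```text
t 24.3 TCP target [0.4566 0.2508 0.14  ] delta mm [-48.4 117.2  -4.5] rotvec [-8.457e+01 -3.081e+01 -8.000e-02] | 90.0
 j [-0.23  0.51  1.81  0.7   1.44 -0.91] F [-0.   0.4 -2.3] w 0.577
24.3 [0.505  0.1336 0.1445] [-0.233  0.51   1.814  0.702  1.439 -0.909] [[0.221, -0.263, 0.939], [-0.604, 0.72, 0.343], [-0.766, -0.643, 0.001]] [-0.   0.4 -2.3] 0.577
t 24.35 TCP target [0.4566 0.2508 0.14  ] delta mm [-49.2 117.9  -4.5] rotvec [ 0.    0.08 -0.01] | 0.1
 j [-0.23  0.51  1.81  0.7   1.44 -0.91] F [-0.5 -0.  -2. ] w 0.581
```

View pics/w18.png

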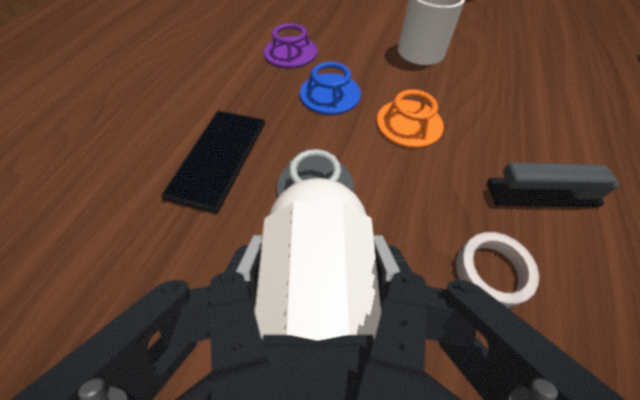

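The ring is visible ahead at (316,167), so this view can refine its position.

Run:
```python
from h import *; import pickle
ci=pickle.load(open("w18.pkl","rb")); im=cv2.imread("pics/w18.png")
for z in(.034,): print(proj(ci,[[.4525,.262,z]]), onz(ci,[(316,167),(290,168),(341.5,168),(316,150)],z))
a=np.linspace(0,2*np.pi,40)
P=proj(ci,np.c_[.4525+.024*np.cos(a),.262+.024*np.sin(a),0*a+.034])
c=im.copy()
big=cv2.resize(c[130:215,255:385],None,fx=6,fy=6,interpolation=cv2.INTER_CUBIC)
for p in P: cv2.circle(big,tuple(int(v) for v in ((p-[255,130]+.5)*6)),2,(0,0,255),-1)
cv2.imwrite("pics/c18.png",big)
```

```text
[[312.92429843 169.67404469]] [[0.45434566 0.26659287 0.034     ]
 [0.42834049 0.25564802 0.034     ]
 [0.48078361 0.27477805 0.034     ]
 [0.4458574  0.289631   0.034     ]]
```

View pics/c18.png

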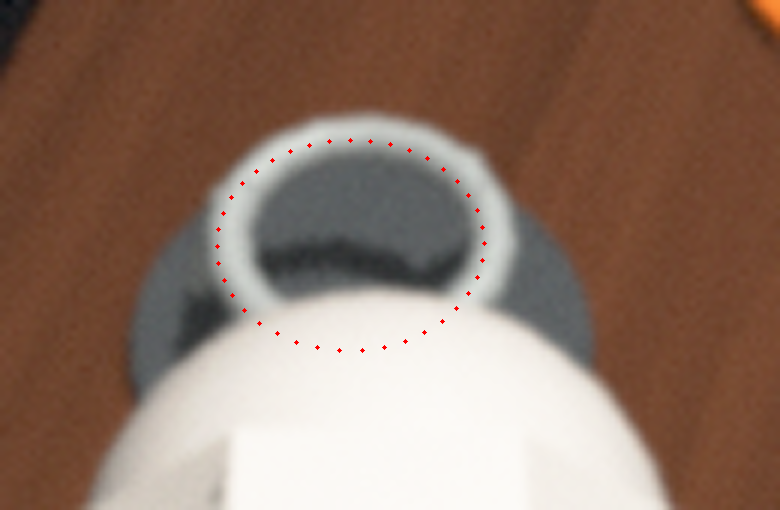

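The wrist view puts the ring at about (0.454, 0.2645), against (0.4525, 0.262) from the fixed cameras. I'll aim for (0.4535, 0.2635) and check cup against ring in the fixed views once above it.

Request:
{"op": "servo_tool", "data": {"motion": [{"tx":-1,"ty":3,"tz":0,"rx":-2.82,"ry":-1.03,"rz":0,"grip":1},{"tx":-3,"ty":8,"tz":0,"rx":-5.64,"ry":-2.055,"rz":0,"grip":1},{"tx":-3,"ty":8,"tz":0,"rx":-5.64,"ry":-2.055,"rz":0,"grip":1},{"tx":-3,"ty":8,"tz":0,"rx":-5.64,"ry":-2.055,"rz":0,"grip":1},{"tx":-3,"ty":8,"tz":0,"rx":-5.64,"ry":-2.055,"rz":0,"grip":1},{"tx":-3,"ty":8,"tz":0,"rx":-5.64,"ry":-2.055,"rz":0,"grip":1},{"tx":-3,"ty":8,"tz":0,"rx":-5.64,"ry":-2.055,"rz":0,"grip":1},{"tx":-3,"ty":8,"tz":0,"rx":-5.64,"ry":-2.055,"rz":0,"grip":1},{"tx":-3,"ty":8,"tz":0,"rx":-5.64,"ry":-2.055,"rz":0,"grip":1},{"tx":-4,"ty":8,"tz":0,"rx":-5.64,"ry":-2.055,"rz":0,"grip":1},{"tx":-4,"ty":8,"tz":0,"rx":-5.64,"ry":-2.055,"rz":0,"grip":1},{"tx":-4,"ty":8,"tz":0,"rx":-5.64,"ry":-2.055,"rz":0,"grip":1},{"tx":-4,"ty":8,"tz":0,"rx":-5.64,"ry":-2.055,"rz":0,"grip":1},{"tx":-4,"ty":10,"tz":0,"rx":-5.64,"ry":-2.055,"rz":0,"grip":1},{"tx":-3,"ty":8,"tz":0,"rx":-5.64,"ry":-2.055,"rz":0,"grip":1},{"tx":0,"ty":2,"tz":0,"rx":-2.82,"ry":-1.03,"rz":0,"grip":1},{"tx":0,"ty":0,"tz":0,"rx":0,"ry":0,"rz":0,"grip":1},{"tx":0,"ty":0,"tz":0,"rx":0,"ry":0,"rz":0,"grip":1},{"tx":0,"ty":0,"tz":0,"rx":0,"ry":0,"rz":0,"grip":1}]}}

```text
time: 26.25
eef_pos: [0.4583, 0.2511, 0.145]
tcp_rot: [0.683, -0.183, 0.579, -0.406]
force: [0.2, 0.6, -2.8]
grip_width: 0.582
```

```bash
python3 st.py .4576 .2523 .0577 110 -40 0; python3 look.py w19;python3 -c "
from h import *
cv2.imwrite('pics/s19.png',viewer.get_image('scene'));cv2.imwrite('pics/t19.png',viewer.get_image('top'))
s=cv2.imread('pics/s19.png')[110:210,300:420];t=cv2.imread('pics/t19.png')[180:280,220:340]
cv2.imwrite('pics/c19.png',np.hstack([cv2.resize(i,(400,333),interpolation=cv2.INTER_CUBIC) for i in (s,t)]))"
```

```text
t 26.25 TCP target [0.4576 0.2523 0.0577] delta mm [ -0.7   1.2 -87.3] rotvec [-0.05  0.04  0.03] | 0.1
 j [ 0.78  0.44  1.82 -0.66  1.29  0.75] F [ 0.2  0.6 -2.8] w 0.582
26.25 [0.4583 0.2511 0.145 ] [ 0.776  0.437  1.822 -0.655  1.285  0.75 ] [[0.261, 0.22, 0.94], [-0.721, -0.604, 0.341], [0.642, -0.766, 0.001]] [ 0.2  0.6 -2.8] 0.582
```

View pics/w19.png

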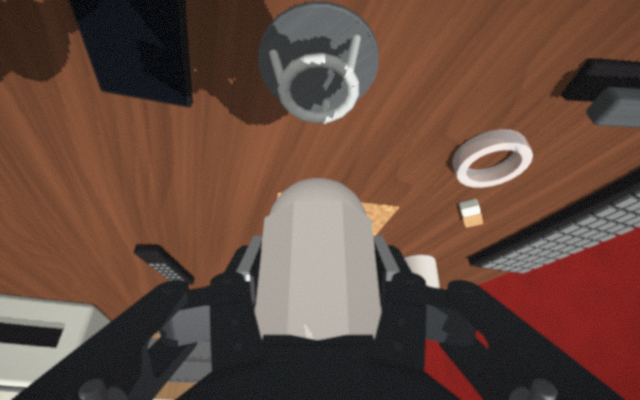

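View pics/c19.png

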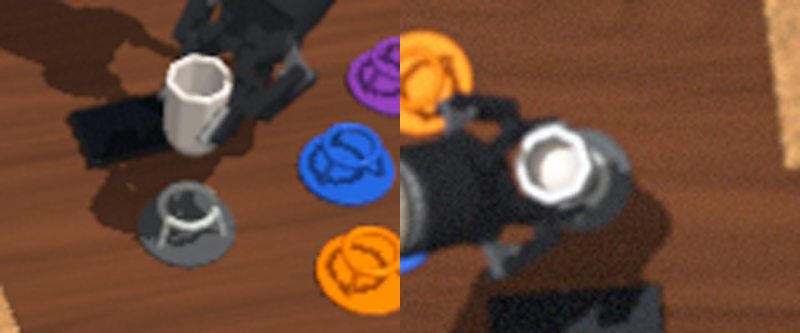

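Run:
```python
from h import *; import pickle
ci=pickle.load(open("w19.pkl","rb")); im=cv2.imread("pics/w19.png")
T=np.array([.4583,.2511,.145]); d=np.array([-.342,.940,0]); z=np.array([0,0,1])
ball=T+.0119*d-.0067*z; mouth=ball+.055*z; print("ball pred",ball)
a=np.linspace(0,2*np.pi,60)
def circ(c,r): return np.c_[c[0]+r*np.cos(a),c[1]+r*np.sin(a),0*a+c[2]]
cs,ct=[viewer.camera_info(n) for n in("scene","top")]
s=cv2.imread("pics/s19.png");t=cv2.imread("pics/t19.png")
def ov(im,ci,x,y,w,h,f,C):
    b=cv2.resize(im[y:y+h,x:x+w],None,fx=f,fy=f,interpolation=cv2.INTER_CUBIC)
    for c,r,col in C:
        for p in proj(ci,circ(c,r)): cv2.circle(b,tuple(int(v) for v in (p-[x,y]+.5)*f),1,col,-1)
    return b
rg=np.array([.4535,.2635,.034])
C=[(rg,.024,(0,0,255)),(mouth,.026,(0,255,0)),(ball,.025,(255,0,255))]
cv2.imwrite("pics/o19w.png",ov(im,ci,240,0,160,220,2.6,C))
cv2.imwrite("pics/o19s.png",np.hstack([ov(s,cs,335,120,45,75,8,C[:2]),ov(t,ct,250,205,50,75,8,C[:2])]))
```

```text
ball pred [0.4542302 0.262286  0.1383   ]
```

View pics/o19w.png

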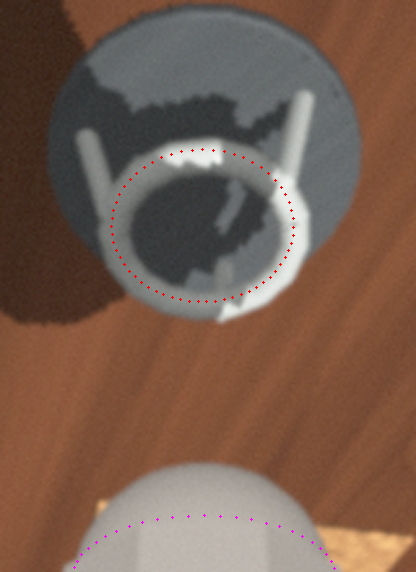

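View pics/o19s.png

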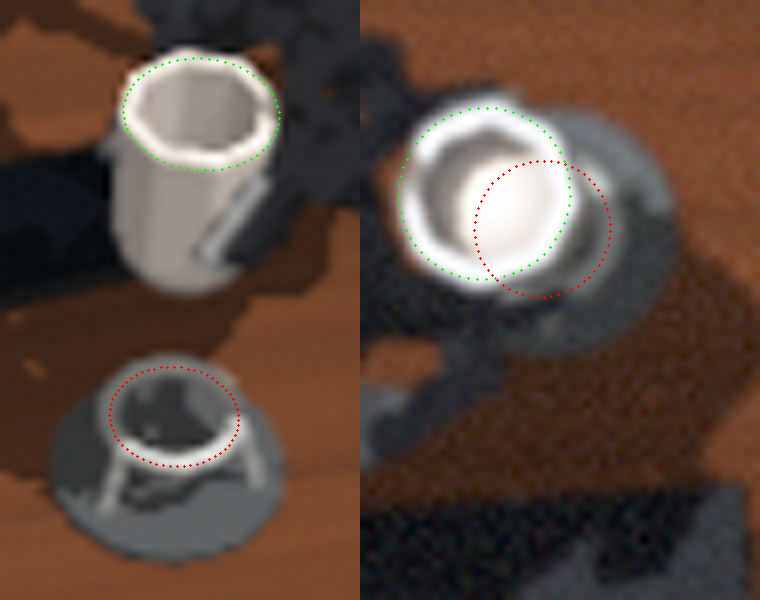

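In all three views the predicted cup and ring agree within about 1–1.5 mm. Cup upright, mouth up. Descending.

Request:
{"op": "servo_tool", "data": {"motion": [{"tx":-0.3,"ty":0.3,"tz":-6,"rx":0,"ry":0,"rz":0,"grip":1},{"tx":-0.3,"ty":0.2,"tz":-12,"rx":0,"ry":0,"rz":0,"grip":1},{"tx":0,"ty":0,"tz":-15,"rx":0,"ry":0,"rz":0,"grip":1},{"tx":0,"ty":0,"tz":-15,"rx":0,"ry":0,"rz":0,"grip":1},{"tx":0,"ty":0,"tz":-12,"rx":0,"ry":0,"rz":0,"grip":1},{"tx":0,"ty":0,"tz":-8,"rx":0,"ry":0,"rz":0,"grip":1},{"tx":0,"ty":0,"tz":-6,"rx":0,"ry":0,"rz":0,"grip":1},{"tx":0,"ty":0,"tz":-3,"rx":0,"ry":0,"rz":0,"grip":1},{"tx":0,"ty":0,"tz":0,"rx":0,"ry":0,"rz":0,"grip":1},{"tx":0,"ty":0,"tz":0,"rx":0,"ry":0,"rz":0,"grip":1}]}}

```text
time: 27.4
eef_pos: [0.4576, 0.2526, 0.0681]
tcp_rot: [0.683, -0.182, 0.579, -0.406]
force: [-0.6, 0.7, -2.6]
grip_width: 0.579
```

```bash
python3 st.py .4576 .2518 .0577 110 -40 0; python3 look.py w20;python3 -c "
from h import *
cv2.imwrite('pics/s20.png',viewer.get_image('scene'));cv2.imwrite('pics/t20.png',viewer.get_image('top'))
s=cv2.imread('pics/s20.png')[130:200,315:400];
cv2.imwrite('pics/c20.png',np.hstack([cv2.resize(s,(420,346),interpolation=cv2.INTER_CUBIC),cv2.resize(cv2.imread('pics/w20.png')[0:240,200:440],(346,346))]))"
```

```text
t 27.4 TCP target [0.4576 0.2518 0.0577] delta mm [  0.   -0.8 -10.4] rotvec [-0.    0.08 -0.1 ] | 0.1
 j [ 0.78  0.56  1.83 -0.69  1.18  0.84] F [-0.6  0.7 -2.6] w 0.579
27.4 [0.4576 0.2526 0.0681] [ 0.78   0.562  1.833 -0.685  1.18   0.841] [[0.262, 0.222, 0.939], [-0.719, -0.604, 0.344], [0.643, -0.766, 0.001]] [-0.6  0.7 -2.6] 0.579
```

View pics/c20.png

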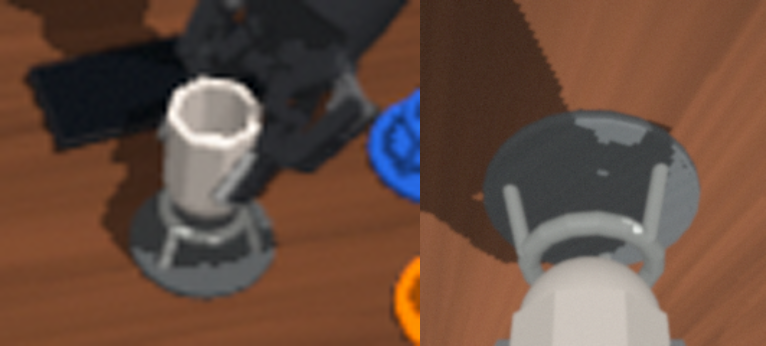

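The cup is centred over the ring in both views. Lowering slowly to contact.

Request:
{"op": "servo_tool", "data": {"motion": [{"tx":0,"ty":-0.3,"tz":-3,"rx":0,"ry":0,"rz":0,"grip":1},{"tx":0,"ty":-0.2,"tz":-3,"rx":0,"ry":0,"rz":0,"grip":1},{"tx":0,"ty":0,"tz":-2,"rx":0,"ry":0,"rz":0,"grip":1},{"tx":0,"ty":0,"tz":0,"rx":0,"ry":0,"rz":0,"grip":1},{"tx":0,"ty":0,"tz":0,"rx":0,"ry":0,"rz":0,"grip":1}]}}

```text
time: 28.05
eef_pos: [0.4572, 0.2517, 0.0595]
tcp_rot: [0.683, -0.182, 0.579, -0.406]
force: [-0.1, -0.4, -1.9]
grip_width: 0.581
```

Request:
{"op": "servo_tool", "data": {"motion": [{"tx":0,"ty":0,"tz":-1,"rx":0,"ry":0,"rz":0,"grip":1},{"tx":0,"ty":0,"tz":0,"rx":0,"ry":0,"rz":0,"grip":1}]}}

```text
time: 28.25
eef_pos: [0.4573, 0.2519, 0.0587]
tcp_rot: [0.683, -0.182, 0.579, -0.406]
force: [-0.2, -0.5, -2.2]
grip_width: 0.584
```

Request:
{"op": "servo_tool", "data": {"motion": [{"tx":0,"ty":0,"tz":-0.7,"rx":0,"ry":0,"rz":0,"grip":1},{"tx":0,"ty":0,"tz":0,"rx":0,"ry":0,"rz":0,"grip":1}]}}

```text
time: 28.45
eef_pos: [0.4576, 0.252, 0.0583]
tcp_rot: [0.683, -0.182, 0.579, -0.406]
force: [1.0, 0.2, -3.0]
grip_width: 0.577
```

Request:
{"op": "servo_tool", "data": {"motion": [{"tx":0,"ty":0,"tz":-0.7,"rx":0,"ry":0,"rz":0,"grip":1},{"tx":0,"ty":0,"tz":0,"rx":0,"ry":0,"rz":0,"grip":1}]}}

```text
time: 28.65
eef_pos: [0.4579, 0.252, 0.0578]
tcp_rot: [0.683, -0.182, 0.579, -0.406]
force: [1.7, 0.9, 1.0]
grip_width: 0.583
```

Request:
{"op": "servo_tool", "data": {"motion": [{"tx":0,"ty":0,"tz":-0.7,"rx":0,"ry":0,"rz":0,"grip":1},{"tx":0,"ty":0,"tz":0,"rx":0,"ry":0,"rz":0,"grip":1}]}}

```text
time: 28.85
eef_pos: [0.4581, 0.2521, 0.0574]
tcp_rot: [0.683, -0.181, 0.58, -0.406]
force: [1.9, -0.4, 2.6]
grip_width: 0.577
```

Contact came at the expected height, with a small push toward +x. I'll follow it slightly.

Request:
{"op": "servo_tool", "data": {"motion": [{"tx":0.7,"ty":0,"tz":-0.4,"rx":0,"ry":0,"rz":0,"grip":1},{"tx":0,"ty":0,"tz":0,"rx":0,"ry":0,"rz":0,"grip":1}]}}

```text
time: 29.05
eef_pos: [0.4585, 0.2521, 0.057]
tcp_rot: [0.683, -0.182, 0.58, -0.406]
force: [0.2, 0.6, 5.2]
grip_width: 0.577
```

Request:
{"op": "servo_tool", "data": {"motion": [{"tx":0.5,"ty":0,"tz":-0.3,"rx":0,"ry":0,"rz":0,"grip":1},{"tx":0,"ty":0,"tz":0,"rx":0,"ry":0,"rz":0,"grip":1}]}}

```text
time: 29.25
eef_pos: [0.4585, 0.2521, 0.057]
tcp_rot: [0.683, -0.182, 0.58, -0.406]
force: [-1.2, 1.6, 7.4]
grip_width: 0.578
```

```bash
python3 st.py .4576 .2518 .0577 110 -40 0
python3 - <<'E'
from h import *
cs,ct=[viewer.camera_info(n) for n in("scene","top")]
s=viewer.get_image("scene");t=viewer.get_image("top");cv2.imwrite("pics/s21.png",s);cv2.imwrite("pics/t21.png",t)
f=lambda i:cv2.resize(i,None,fx=7,fy=7,interpolation=cv2.INTER_CUBIC)
cv2.imwrite("pics/c21.png",np.hstack([f(s[135:205,328:383]),f(t[200:270,245:300])]))
E
```

```text
t 29.25 TCP target [0.4576 0.2518 0.0577] delta mm [-0.9 -0.3  0.7] rotvec [ 0.06  0.08 -0.05] | 0.1
 j [ 0.78  0.58  1.83 -0.69  1.17  0.85] F [-1.2  1.6  7.4] w 0.578
```

View pics/c21.png

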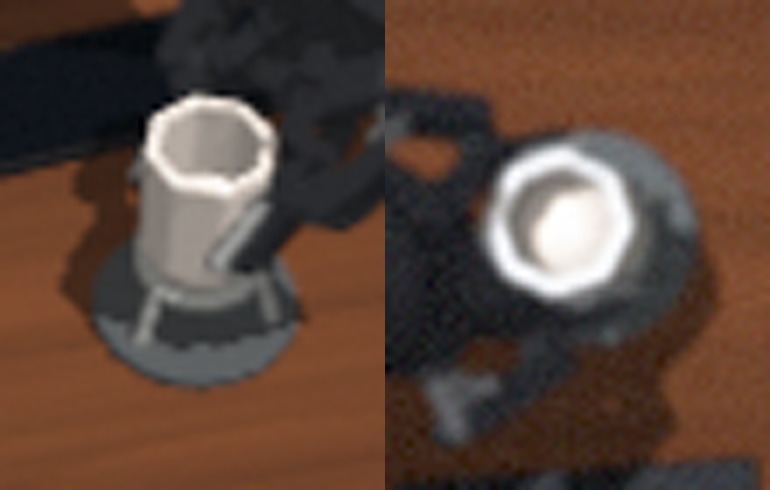

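Seated and laterally balanced, with about 9 N preload. Easing the preload, then opening slowly.

Request:
{"op": "servo_tool", "data": {"motion": [{"tx":-0.3,"ty":0,"tz":0.5,"rx":0,"ry":0,"rz":0,"grip":1},{"tx":0,"ty":0,"tz":0,"rx":0,"ry":0,"rz":0,"grip":1},{"tx":0,"ty":0,"tz":0,"rx":0,"ry":0,"rz":0,"grip":1}], "force": 25}}

```text
time: 29.65
eef_pos: [0.4585, 0.2521, 0.057]
tcp_rot: [0.683, -0.182, 0.579, -0.406]
force: [-0.2, 1.7, 6.0]
grip_width: 0.579
```

Request:
{"op": "servo_tool", "data": {"motion": [{"tx":0,"ty":0,"tz":0,"rx":0,"ry":0,"rz":0,"grip":-0.15},{"tx":0,"ty":0,"tz":0,"rx":0,"ry":0,"rz":0,"grip":-0.18},{"tx":0,"ty":0,"tz":0,"rx":0,"ry":0,"rz":0,"grip":-0.21},{"tx":0,"ty":0,"tz":0,"rx":0,"ry":0,"rz":0,"grip":-0.25},{"tx":0,"ty":0,"tz":0,"rx":0,"ry":0,"rz":0,"grip":-0.3},{"tx":0,"ty":0,"tz":0,"rx":0,"ry":0,"rz":0,"grip":-0.4},{"tx":0,"ty":0,"tz":0,"rx":0,"ry":0,"rz":0,"grip":-0.6},{"tx":0,"ty":0,"tz":0,"rx":0,"ry":0,"rz":0,"grip":-0.8},{"tx":0,"ty":0,"tz":0,"rx":0,"ry":0,"rz":0,"grip":-1},{"tx":0,"ty":0,"tz":0,"rx":0,"ry":0,"rz":0,"grip":-1}]}}

```text
time: 30.65
eef_pos: [0.4581, 0.2518, 0.0564]
tcp_rot: [0.683, -0.182, 0.579, -0.406]
force: [-0.4, 0.3, 0.3]
grip_width: 0.999
```

```bash
python3 look.py w22
python3 - <<'E'
from h import *
s=viewer.get_image("scene");t=viewer.get_image("top");cv2.imwrite("pics/s22.png",s);cv2.imwrite("pics/t22.png",t)
f=lambda i:cv2.resize(i,None,fx=7,fy=7,interpolation=cv2.INTER_CUBIC)
cv2.imwrite("pics/c22.png",np.hstack([f(s[135:205,328:383]),f(t[200:270,245:300])]))
E
```

```text
30.65 [0.4581 0.2518 0.0564] [ 0.778  0.582  1.832 -0.691  1.165  0.853] [[0.263, 0.221, 0.939], [-0.719, -0.604, 0.344], [0.643, -0.766, 0.001]] [-0.4  0.3  0.3] 0.999
```

View pics/c22.png

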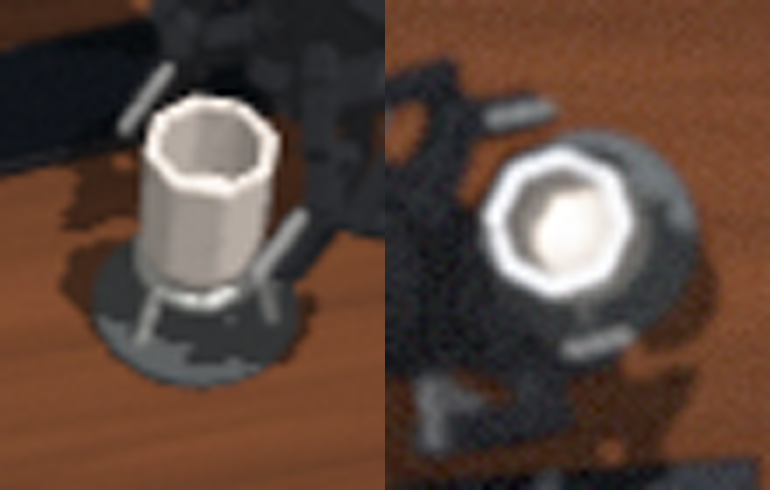

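View pics/w22.png

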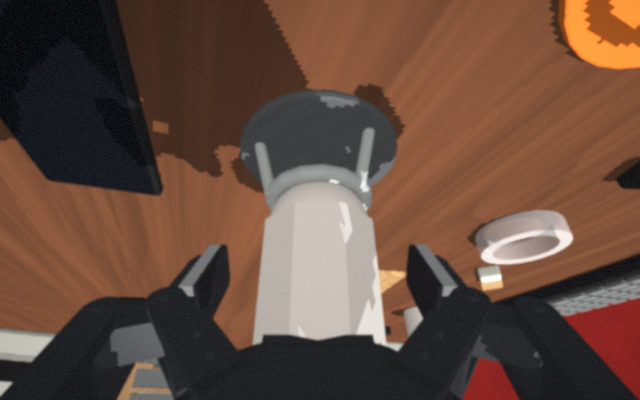

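Released, and the cup stays upright and seated, unchanged from the picture before release. Retreating along the finger axis.

Request:
{"op": "servo_tool", "data": {"motion": [{"tx":-0.7,"ty":1.8,"tz":2.3,"rx":0,"ry":0,"rz":0,"grip":-1},{"tx":-1.1,"ty":3,"tz":3.8,"rx":0,"ry":0,"rz":0,"grip":-1},{"tx":-2.2,"ty":6,"tz":7.7,"rx":0,"ry":0,"rz":0,"grip":-1},{"tx":-3.3,"ty":9,"tz":11.5,"rx":0,"ry":0,"rz":0,"grip":-1},{"tx":-4.4,"ty":12,"tz":15.3,"rx":0,"ry":0,"rz":0,"grip":-1},{"tx":-4.4,"ty":12,"tz":15.3,"rx":0,"ry":0,"rz":0,"grip":-1},{"tx":-4.4,"ty":12,"tz":15.3,"rx":0,"ry":0,"rz":0,"grip":-1},{"tx":-4.4,"ty":12,"tz":20,"rx":0,"ry":0,"rz":0,"grip":-1},{"tx":-4.4,"ty":12,"tz":20,"rx":0,"ry":0,"rz":0,"grip":-1},{"tx":0,"ty":0,"tz":20,"rx":0,"ry":0,"rz":0,"grip":-1},{"tx":0,"ty":0,"tz":0,"rx":0,"ry":0,"rz":0,"grip":-1},{"tx":0,"ty":0,"tz":0,"rx":0,"ry":0,"rz":0,"grip":-1}]}}

```text
time: 32.0
eef_pos: [0.4289, 0.3317, 0.1881]
tcp_rot: [0.683, -0.182, 0.579, -0.406]
force: [0.5, 0.2, -0.8]
grip_width: 0.998
```

```bash
python3 look.py w23
python3 - <<'E'
from h import *
s=viewer.get_image("scene");t=viewer.get_image("top");cv2.imwrite("pics/s23.png",s);cv2.imwrite("pics/t23.png",t)
f=lambda i:cv2.resize(i,None,fx=7,fy=7,interpolation=cv2.INTER_CUBIC)
cv2.imwrite("pics/c23.png",np.hstack([f(s[135:205,328:383]),f(t[200:270,245:300])]))
E
```

```text
32.0 [0.4289 0.3317 0.1881] [ 0.901  0.452  1.693 -0.586  1.436  0.765] [[0.262, 0.222, 0.939], [-0.72, -0.603, 0.343], [0.643, -0.766, 0.002]] [ 0.5  0.2 -0.8] 0.998
```

View pics/c23.png

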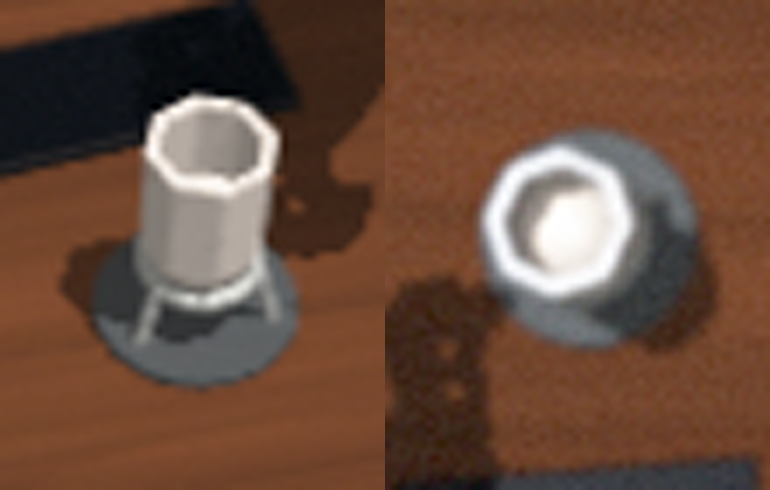

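View pics/s23.png

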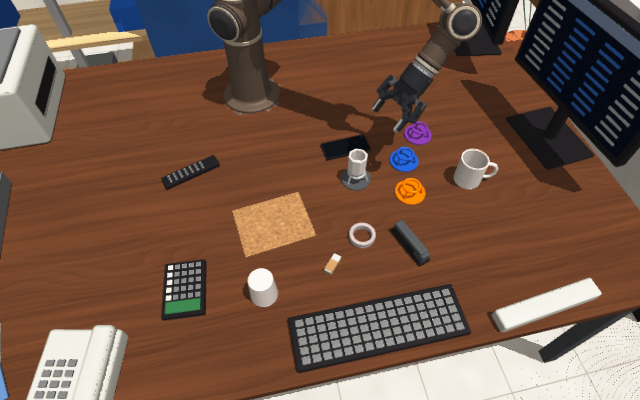

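View pics/t23.png

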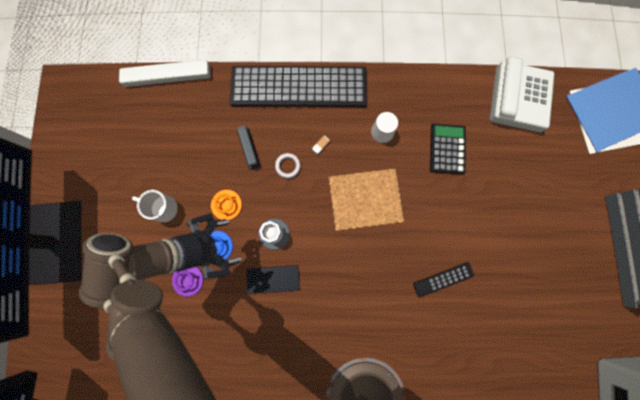

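Run:
```python
from h import *
cs,ct=[viewer.camera_info(n) for n in("scene","top")]
m=tri(cs,(357.8,155.2),ct,(269.5,231.2)); print("mouth",m,onz(cs,[(357.8,155.2)],.106),onz(ct,[(269.5,231.2)],.106))
print("ring",onz(cs,[(356.3,171.3)],.034),onz(ct,[(273.3,233.5)],.034))
bot.sign_off()
```

```text
mouth (array([0.45403077, 0.26266052, 0.10733392]), np.float64(0.0007125356421284488)) [[0.45291591 0.26341784 0.106     ]] [[0.45405223 0.26247722 0.106     ]]
ring [[0.45250603 0.26382894 0.034     ]] [[0.45245208 0.26070321 0.034     ]]
the job is handed in; nothing more can be done
```

The cup is in its ring stand, round end down and mouth up, and the job is handed in at about 32 s of the 64 s allowed.

I gripped it on two opposite flats and turned it 90° onto the cork pad. I let go of it fully there, took it again, turned it another 90°, and lowered it into the ring until it touched.

**Last checks**
- **Seating:** the mouth centre measured (0.454, 0.263, 0.107) m, against 0.106 m expected for a seated cup.
- **Upright:** the mouth lies within about 2 mm of the ring centre in each fixed view, which is upright to within measurement error.
- **After release:** the cup did not move between the picture before letting go and the one after the arm withdrew. The gripper is clear of it.
- **Other things:** they look unmoved in the before and after scene and top pictures. I judged this by eye and did not measure it.

**What failed or disagreed**
- **First approach:** tilting the gripper outward brought the wrist close to its joint limit. I backed off without touching anything and came at the cup sideways instead.
- **First move calls:** the first two were refused because the rows left out some of the values.
- **Ring position:** the cameras disagreed by up to about 3–4 mm. I used a middle value and nudged the cup about 1 mm toward +x when contact showed a small side force.

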